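# Pull the snug cap off the tester with the fork puller

### The job

The wide cap on the blue tester's panel has to come off: hook the fork puller under it without shoving the tester along the bench, and pull it straight up until it pops off; do not touch the cap with the fingers. Carry it on the puller to the small grey tray and gently tip it in from close above, so that it slides off the fork and is neither flung nor dropped from a height. Then stand the puller upright on the bench again, well clear of the tray and the tester, and leave everything else where it is.

Things in the scene. Friction and masses are not known exactly. Their poses are not given: they have to be found in the camera images.
- tester: Blue bench tester lying face up, 2.5 kg, free to slide, 170 x 180 mm (x, y); flat grey panel 60 mm above the bench. Origin under its centre, -x side in front (robot side). Narrow black knobs (24 mm wide, 19 mm high) stand 62 mm to either side of the wide cap. Display (5 mm high) begins 43 mm behind the stem, terminals (20 mm high) 70 mm behind. The panel in front of the cap is bare for 58 mm.
- stem (a point): On the tester's centre line, 20 mm in front of its middle: centre of the top of a round aluminium shoulder, 18 mm in diameter, 7 mm high, on which the cap's underside rests (67 mm above the bench). A 10 mm square stem with two sprung balls rises from it inside the cap. Axes as the tester's.
- cap: Wide round black cap, 44 mm in diameter, 18 mm high, 24 to 39 g. Origin at the centre of its underside, z up. On the tester its underside is 7 mm above the panel, leaving a gap around the 18 mm shoulder. The sprung balls hold it; a straight upward pull of about 6 to 14 N pops it off after 1 to 4 mm; it is clear of the stem 10 mm up.
- puller: Steel fork puller, C-shaped from the side, about 160 g, standing on its tines. Origin under the handle's axis at the tines' underside; +x is where the fork points, z up. Spine 42 mm wide, x = -34 to -27 mm, rises to a top bar at z = 39 to 46 mm that reaches x = +14 mm; the cap fits in the 35 mm space below the bar.
- fork_end (a point): Middle between the tine ends, 33 mm ahead of the puller's origin, at the tines' underside. Tines 4 mm thick, 10 mm wide (narrower at the ends), 21 mm apart, web 42 mm wide. A 4 mm thick web joins them behind x = -10 mm: when it meets the shoulder, the handle is over the cap within 1 mm. Polished: a cap on them slides off once the fork points some 14 to 20 degrees down.
- handle (a point): Point on the axis of the puller's black rubber handle, 82 mm above its origin. The handle is 20 x 20 mm square (faces along x and y), from z = 46 to z = 106 mm.
- tray: Small grey open parts tray, fixed to the bench, 130 x 140 mm (x, y), walls 30 mm high and 4 mm thick, inner floor about 4 mm above the bench. Origin under its centre. It stands on the left or on the right of the tester, the puller on the other side.
- screwdriver: Bystander: screwdriver, 170 mm long, lying crosswise in front of the tester, under 35 mm high. Leave it alone.
- spare_knob: Bystander: small black knob, 26 mm wide, 16 mm high, standing on the bench.
- adapter: Bystander: grey plug adapter with a brass pin, 48 x 20 mm, 16 mm high.
- mug: Bystander: white mug, 76 mm wide, 90 mm high, origin under its centre.
- spray: Bystander: white cleaner bottle, 50 mm wide, 130 mm high.
- standard: Bystander: aluminium reference block, 70 x 50 mm, 40 mm high.
- weight: Bystander: brass cylinder, 36 mm wide, 30 mm high.
Not all that is in view belongs to the job. What is shaped like the puller but purple or turquoise is not meant. Several things look just like the tray: the one meant starts farthest to the robot's right.

How it is judged:
By the outcome, as a careful person would: the job done as asked, in the order asked, and still so for the second after the job is handed in, with the robot touching nothing.
It also fails if it takes over 72 s, if anything falls off the work surface, if the arm or the gripper's body presses on something with over 40 N, if the wrist force passes 120 N, or if a joint passes its speed limit or range.

### The arm

A 7-joint arm with a two-finger parallel gripper is mounted at the origin on the work surface. World frame = base frame: x ahead of the robot, y to its left, z up, the work surface at z = 0. Lengths are in m, angles in degrees, forces in N, time in s.
With the tool pointing down it reaches from about 0.4 to 0.875 m from the base axis. Payload 6.5 kg.
Tool frame: the origin (TCP) lies between the finger pads; the fingertips stand 14 mm ahead of it and the grasp point (between the pads) lies 5 mm behind it; z points along the fingers, y is the line along which they close (so a half turn about z gives the same grasp; the last joint's range is limited). The gripper opens to 85 mm and grips with 20 to 120 N. Pads are 22 mm wide; open, the fingers measure 114 mm over their backs; the gripper's body (76 mm by 85 mm) begins 54 mm behind the grasp point. The pads swing forward as they close: fully open they stand 13 mm farther back than shut.
Start: joints at [-74.668, 30.733, -0.252, 88.115, 0.149, 61.152, -4.079], TCP at [0.213, 0.614, 0.245] pointing down, gripper open.
Joint ranges: [-154.64, 154.64], [-21.42, 123.67], [-72.66, 72.17], [13.99, 137.28], [-74.86, 254.86], [10.95, 109.41], [-158.01, 158.01]. Speed limits (degrees/s): [136.94, 136.94, 180, 180, 180, 180, 180].

### API

Orientations are given as a 3x3 rotation matrix whose columns are the frame's x, y, z axes.
In Python, from plant import bot, vision, job gives the robot as it stands.
- The arm moves only by the tool jog_arm, never from a script. Its argument "increments" is a list of rows, each a list of 3 entries, a list of its own where there are three numbers: the shift along the world's x, y, z in m, then the turn, a rotation vector about the world's x, y, z in rad, then the finger opening in m, from 0 to 0.0854. A call has 1 to 5 rows; each row shifts and turns the commanded pose from where the row before left it; what a row does not reach is not made up. A row lasts 1/12 s, in which the tool goes at most 41.7 mm and 7.16 degrees, less where a joint would pass 70% of its speed; a pose out of reach is approached as far as the arm can. A call with a gripper value outside its range is refused whole. The fingers move at their own pace and stop on an object; "force" is the grip in N (left out, the last holds). Time passes only in rows, so rows that do not move let the fingers close. It gives the time, the measured TCP pose, the force, the opening and the grip force at its end, in the units of the state.
- bot.read_state(): the state, without advancing time (a new reading comes with each control period).
- vision.read_camera(name): name is "side" or "top" or "wrist"; returns (picture, depth): 420x560x3 uint8, blue, green, red; 420x560 float32, m along the optical axis (not along the pixel's ray), 0 where there is no reading.
- vision.camera_params(name): a dict with "K" (3x3 intrinsics, pixels), "eye" and "rotation" of the camera in the world. Camera axes: x right, y up, looking along -z (the intrinsics and any distortion apply to the point x, -y, -z); pixel columns grow to the right and rows downward; lengths in m; the calibration is good to about 2 mm. A picture is of the moment at which its call begins: read the wrist's pose just before it. camera_params takes no time and is no camera call; for the wrist camera it gives the pose at the moment of the call.
- job.job_done(): hands the job in; it is judged then, once.
The state is a dict: "clock": time; "q": joint angles; "joint_vel": joint speeds; "joint_efforts": joint torques, N m; "position": TCP position; "eef_rot": TCP orientation; "wrist_force": force on the tool from outside, world axes, zero at the start; "wrist_torque": the same for the moment, N m; "gripper_width": finger opening in m; "grasp_force": force on a finger pad.
Only numpy, scipy, OpenCV 4.12 (cv2) and the standard library are available. Lean on these libraries where they do the work, as an engineer would, in place of code of your own. Each camera call takes 0.05 s, during which the arm holds its last target. There are 200 camera calls.

## Working session

There is one attempt and no reset: what is moved stays moved. The work goes in short steps, Python scripts to look and compute and a tool call to move; the robot and the scene stay as the last step left them, time stands still between calls to the robot, and variables do not carry over. Pictures are saved under pics/ and viewed, at most 10 in all, crops included, and the job is handed in when it is done.

Besides the shell and the picture viewer there is one more tool, called after "Emit:" as a command line: name --argument value ..., lists and objects as JSON in quotes. jog_arm: Moves the arm, as the interface text tells. Its arguments: {"type":"object","properties":{"increments":{"type":"array","items":{"type":"array"}},"force":{"type":"number"}},"required":["increments"]}

```bash
ls; mkdir -p pics; cat > h.py <<'E'
import numpy as np, cv2
from plant import bot, vision, job
def grab(n):
    p=vision.camera_params(n); im,d=vision.read_camera(n); return im,d,p
def cloud(d,p):
    K=p['K'];h,w=d.shape;v,u=np.mgrid[:h,:w]
    c=np.stack([(u-K[0][2])/K[0][0]*d,-(v-K[1][2])/K[1][1]*d,-d],-1)
    return c@np.array(p['rotation']).T+np.array(p['eye'])
E
python3 - <<'E'
from h import *
print(bot.read_state())
for n in ['top','side']:
    im,d,p=grab(n);print(n,p);cv2.imwrite(f'pics/{n}0.png',im);np.savez(f'{n}0.npz',im=im,d=d,c=cloud(d,p))
E
```

```text
pics
{'clock': 0.0, 'q': array([-74.66710952,  30.7793838 ,  -0.25599541,  88.17119475,
         0.14910889,  61.15174801,  -4.07936363]), 'joint_vel': array([ 0.03684216,  0.01202378,  0.11490976, -0.00063956, -0.12597564,
       -0.10630269,  0.09226699]), 'joint_efforts': array([-8.25902098e-04, -5.83407390e+01,  1.04798175e+00, -2.59096938e+01,
        1.22978960e-02,  9.61699930e-03,  9.65587930e-06]), 'position': array([0.21276717, 0.61353896, 0.24438807]), 'eef_rot': array([[-9.44833861e-01,  3.27549620e-01, -4.70794846e-04],
       [ 3.27549937e-01,  9.44832309e-01, -1.71673904e-03],
       [-1.17495039e-04, -1.77624200e-03, -9.99998416e-01]]), 'wrist_force': array([-0.46670722, -0.03746993, -0.63864737]), 'wrist_torque': array([-0.06344288,  0.02712683,  0.01466338]), 'grasp_force': 0.0, 'gripper_width': 0.08554860533547456}
top {'K': array([[406.16951533,   0.        , 280.79139045],
       [  0.        , 406.16951533, 213.45274779],
       [  0.        ,   0.        ,   1.        ]]), 'eye': array([0.39893359, 0.02143484, 1.28760442]), 'rotation': array([[-0.02856311,  0.99626805, -0.0814501 ],
       [-0.99920283, -0.03073054, -0.02548206],
       [-0.02788996,  0.08065732,  0.99635162]])}
side {'K': array([[391.42947605,   0.        , 276.39511263],
       [  0.        , 391.42947605, 208.826971  ],
       [  0.        ,   0.        ,   1.        ]]), 'eye': array([ 0.22280136, -0.4829735 ,  0.80482046]), 'rotation': array([[ 0.86171183,  0.40279134, -0.30856419],
       [-0.50719516,  0.66659193, -0.54626758],
       [-0.01434545,  0.6272275 ,  0.77870397]])}
```

View pics/top0.png

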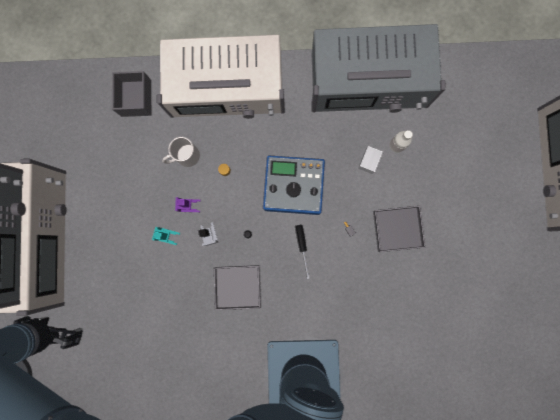

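View pics/side0.png

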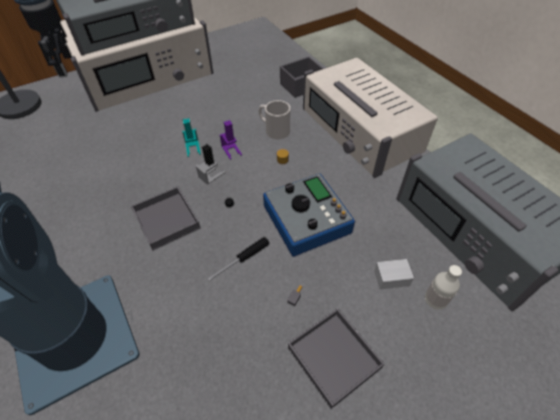

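The top view shows the tester at (294,184) with the cap at (293,190). The fork-shaped things are grey (208,233), purple (187,205) and turquoise (165,236). Only the grey one is steel with a black handle, so it is the puller. The tray look-alikes are (398,228) and (238,287), plus a dark box at (132,94). The one at (398,228) is farthest to the robot's right, which is -y and the image's right, and it lies opposite the puller.

```bash
python3 - <<'E'
from h import *
z=np.load('top0.npz');im=z['im'];c=z['c'];d=z['d']
def reg(u0,u1,v0,v1,lo,hi,name):
    s=c[v0:v1,u0:u1].reshape(-1,3);m=(s[:,2]>lo)&(s[:,2]<hi);s=s[m]
    r=cv2.minAreaRect((s[:,:2]*1000).astype(np.float32))
    print(name,len(s),'med',np.median(s,0).round(4),'rect',np.round(r,1) if 0 else [np.round(x,1) for x in r],'z',np.percentile(s[:,2],[2,50,98]).round(3))
reg(365,440,195,262,.015,.05,'tray')
reg(365,440,195,262,-.02,.012,'floor')
reg(258,332,148,220,.05,.12,'testertop')
reg(258,332,148,220,.03,.12,'tester')
reg(280,307,178,204,.075,.1,'cap')
reg(194,222,218,250,.015,.13,'puller')
reg(194,222,218,250,.075,.13,'handle')
reg(194,222,218,250,.03,.06,'bar')
for n,(u,v) in dict(standard=(371,159),spray=(402,140),weight=(224,170),knob=(248,234),adapter=(349,229),mug=(181,150),screw=(301,238),tip=(308,276),tray2=(238,287),purple=(187,205),turq=(165,236)).items(): print(n,c[v,u].round(3))
A=im[205:255,150:250];B=im[205:255,350:450]
cv2.imwrite('pics/crop.png',cv2.resize(np.vstack([A,B]),None,fx=5.5,fy=5.5,interpolation=cv2.INTER_CUBIC))
E
```

```text
tray 340 med [ 0.4449 -0.3174  0.0287] rect [array([ 444.8, -309.4]), array([130.1, 140.8]), np.float64(4.0)] z [0.016 0.029 0.034]
floor 4641 med [ 0.4464 -0.3246  0.0017] rect [array([ 447.2, -326. ]), array([236.9, 208.9]), np.float64(88.2)] z [-0.005  0.002  0.009]
testertop 3171 med [0.5866 0.0116 0.0605] rect [array([589.6,  12.1]), array([179.5, 169.8]), np.float64(84.0)] z [0.052 0.06  0.086]
tester 3223 med [0.5861 0.0118 0.0604] rect [array([589.4,  12.3]), array([180.1, 170.8]), np.float64(84.0)] z [0.051 0.06  0.086]
cap 178 med [0.5689 0.0139 0.0851] rect [array([569.4,  13.7]), array([41.8, 42.9]), np.float64(88.2)] z [0.08  0.085 0.091]
puller 200 med [0.4368 0.2791 0.0475] rect [array([437.5, 282.3]), array([47.9, 42.1]), np.float64(13.7)] z [0.023 0.047 0.109]
handle 63 med [0.448  0.2837 0.1048] rect [array([447.2, 285.3]), array([20.2, 19.4]), np.float64(11.7)] z [0.078 0.105 0.11 ]
bar 119 med [0.4285 0.2782 0.0454] rect [array([437.7, 282.1]), array([47.7, 42. ]), np.float64(13.0)] z [0.04  0.045 0.053]
standard [ 0.66  -0.23   0.045]
spray [ 0.702 -0.312  0.101]
weight [0.644 0.228 0.032]
knob [0.441 0.159 0.016]
adapter [ 0.448 -0.158  0.015]
mug [0.72  0.371 0.004]
screw [ 0.424 -0.007  0.021]
tip [ 0.306 -0.025  0.016]
tray2 [0.277 0.195 0.004]
purple [0.533 0.337 0.068]
turq [0.441 0.407 0.061]
```

View pics/crop.png

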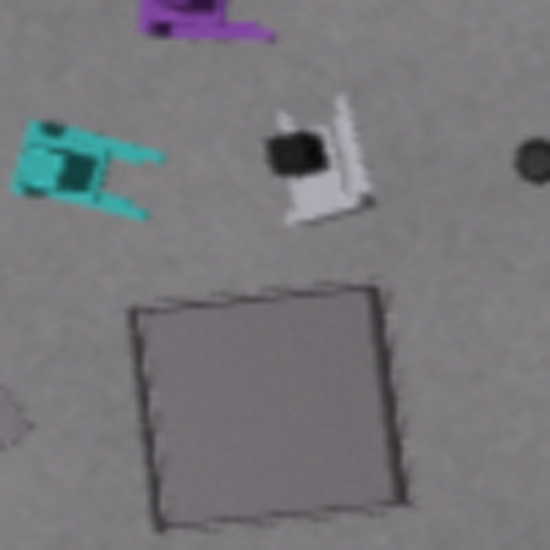

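The crop shows that the grey fork has a black handle, with its tines pointing roughly image-up (+x, yaw about +13°). The chosen tray is at (0.445, -0.309) and measures 130 x 141 mm, as specified. I'll go above the puller next.

Emit:
jog_arm --increments '[[[0.015, -0.021, 0], [0, 0, 0.04], 0.085], [[0.02, -0.028, 0], [0, 0, 0.05], 0.085], [[0.02, -0.028, 0], [0, 0, 0.05], 0.085], [[0.02, -0.028, 0], [0, 0, 0.05], 0.085], [[0.02, -0.028, 0], [0, 0, 0.05], 0.085]]' --force 60

```text
clock: 0.52
position: [0.3085, 0.4795, 0.2449]
eef_rot: [[-0.996, 0.091, -0.0], [0.091, 0.996, -0.001], [0.0, -0.001, -1.0]]
wrist_force: [1.6, 0.2, 0.1]
gripper_width: 0.0849
grasp_force: 0.0
```

Emit:
jog_arm --increments '[[[0.02, -0.028, 0], [0, 0, 0.05], 0.085], [[0.02, -0.028, 0], [0, 0, 0.05], 0.085], [[0.02, -0.028, 0], [0, 0, 0.05], 0.085], [[0.02, -0.028, 0], [0, 0, 0.05], 0.085], [[0.02, -0.028, 0], [0, 0, 0.05], 0.085]]'

```text
clock: 0.93
position: [0.4085, 0.3394, 0.2451]
eef_rot: [[-0.987, -0.158, -0.0], [-0.158, 0.987, -0.0], [0.0, -0.0, -1.0]]
wrist_force: [0.0, -0.0, 0.2]
gripper_width: 0.0852
grasp_force: 0.0
```

Emit:
jog_arm --increments '[[[0.02, -0.028, 0], [0, 0, 0.05], 0.085], [[0.015, -0.02, 0], [0, 0, 0.02], 0.085], [[0.004, -0.0, 0], [0, 0, 0], 0.085], [[0, 0, 0], [0, 0, 0], 0.085]]'

```text
clock: 1.27
position: [0.4483, 0.2914, 0.2451]
eef_rot: [[-0.975, -0.22, 0.0], [-0.22, 0.975, -0.001], [-0.0, -0.001, -1.0]]
wrist_force: [-0.5, 0.7, -0.6]
gripper_width: 0.0849
grasp_force: 0.0
```

```bash
python3 - <<'E'
from h import *
s=bot.read_state();print(s['position'],s['eef_rot'],s['q'],s['clock'])
im,d,p=grab('wrist');c=cloud(d,p);np.savez('w1.npz',im=im,d=d,c=c);cv2.imwrite('pics/w1.png',im)
for lo,hi in [(.09,.13),(.035,.055),(.002,.01)]:
    m=(c[...,2]>lo)&(c[...,2]<hi)&(np.hypot(c[...,0]-.447,c[...,1]-.285)<.06)
    v,u=np.nonzero(m)
    if len(v)>20:
        r=cv2.minAreaRect((c[m][:,:2]*1000).astype(np.float32));print(lo,len(v),np.median(c[m],0),r,u.min(),u.max(),v.min(),v.max())
E
```

```text
[0.44827709 0.29142662 0.24510866] [[-9.75460757e-01 -2.20173234e-01  2.40915804e-04]
 [-2.20173334e-01  9.75460620e-01 -5.30995862e-04]
 [-1.18092803e-04 -5.71008861e-04 -9.99999830e-01]] [-37.43517732  19.52026734  -0.53973482 105.69768182   0.26047885
  54.79095214  64.62511086] 1.2667
0.09 691 [0.44455483 0.28497822 0.10559193] ((445.9414367675781, 285.1465759277344), (20.505077362060547, 19.62911605834961), 12.630064010620117) 262 286 184 211
0.035 1137 [0.42554295 0.28077538 0.0457572 ] ((436.3064270019531, 282.7875061035156), (48.038658142089844, 41.49795150756836), 13.680558204650879) 253 296 149 199
0.002 383 [0.44748374 0.2992622  0.00378901] ((441.0482177734375, 292.5710754394531), (106.97754669189453, 89.08716583251953), 69.05130004882812) 222 320 130 216
```

View pics/w1.png

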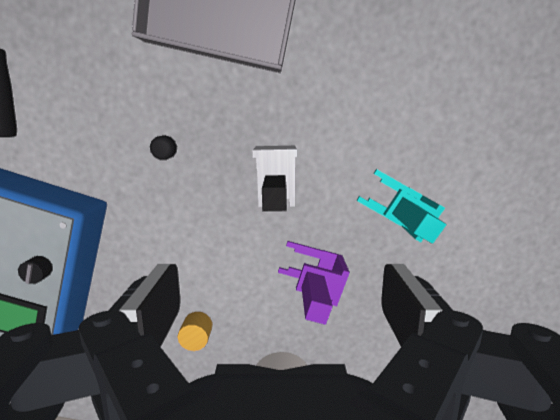

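The wrist view shows the steel puller at (275,180) with its handle at (275,192). The purple and turquoise decoys are clear of the fingers. The handle measures (0.446, 0.285) with its top at 0.106 and yaw 13°, so I'll descend and grip.

Emit:
jog_arm --increments '[[[-0.002, -0.0063, -0.03], [0, 0, 0.005], 0.085], [[0, 0, -0.035], [0, 0, 0], 0.085], [[0, 0, -0.035], [0, 0, 0], 0.085], [[0, 0, -0.035], [0, 0, 0], 0.085], [[0, 0, -0.02], [0, 0, 0], 0.085]]'

```text
clock: 1.73
position: [0.4418, 0.2875, 0.0869]
eef_rot: [[-0.973, -0.232, -0.004], [-0.232, 0.973, -0.002], [0.004, -0.001, -1.0]]
wrist_force: [-0.9, 0.2, 0.0]
gripper_width: 0.0851
grasp_force: 0.0
```

Emit:
jog_arm --increments '[[[0, 0, -0.015], [0, 0, 0], 0.085], [[0, 0, 0], [0, 0, 0], 0.04], [[0, 0, 0], [0, 0, 0], 0.026], [[0, 0, 0], [0, 0, 0], 0.015], [[0, 0, 0], [0, 0, 0], 0.0]]' --force 60

```text
clock: 2.15
position: [0.4455, 0.2879, 0.0766]
eef_rot: [[-0.973, -0.23, 0.002], [-0.23, 0.973, 0.002], [-0.002, 0.001, -1.0]]
wrist_force: [0.6, 0.1, -0.5]
gripper_width: 0.0381
grasp_force: 0.0
```

Emit:
jog_arm --increments '[[[0, 0, 0], [0, 0, 0], 0.0], [[0, 0, 0], [0, 0, 0], 0.0], [[0, 0, 0], [0, 0, 0], 0.0], [[0, 0, 0], [0, 0, 0], 0.0]]' --force 80

```text
clock: 2.48
position: [0.4455, 0.2872, 0.0762]
eef_rot: [[-0.973, -0.229, 0.001], [-0.229, 0.973, 0.001], [-0.001, 0.001, -1.0]]
wrist_force: [-0.2, -0.7, 6.3]
gripper_width: 0.0193
grasp_force: 79.3
```

Emit:
jog_arm --increments '[[[0, 0, 0.01], [0, 0, 0], 0.0], [[0, 0, 0.025], [0, 0, 0], 0.0], [[0, 0, 0.03], [0, 0, 0], 0.0], [[0, -0.01, 0.03], [0, 0, 0], 0.0], [[0.006, -0.02, 0.015], [0, 0, -0.03], 0.0]]'

```text
clock: 2.9
position: [0.4509, 0.2599, 0.189]
eef_rot: [[-0.979, -0.204, 0.003], [-0.204, 0.979, 0.004], [-0.004, 0.003, -1.0]]
wrist_force: [1.5, 0.3, -1.4]
gripper_width: 0.0191
grasp_force: 78.3
```

Emit:
jog_arm --increments '[[[0.006, -0.028, 0], [0, 0, -0.035], 0.0], [[0.006, -0.028, 0], [0, 0, -0.035], 0.0], [[0.006, -0.028, 0], [0, 0, -0.035], 0.0], [[0.006, -0.028, 0], [0, 0, -0.035], 0.0], [[0.006, -0.028, 0], [0, 0, -0.035], 0.0]]'

```text
clock: 3.32
position: [0.4808, 0.1154, 0.1859]
eef_rot: [[-1.0, -0.025, 0.0], [-0.025, 1.0, 0.0], [-0.0, 0.0, -1.0]]
wrist_force: [0.9, -0.4, -1.7]
gripper_width: 0.0195
grasp_force: 78.3
```

Emit:
jog_arm --increments '[[[0.006, -0.028, 0], [0, 0, -0.035], 0.0], [[0.006, -0.028, 0], [0, 0, -0.035], 0.0], [[0.006, -0.025, 0], [0, 0, -0.035], 0.0], [[0.006, -0.013, 0], [0, 0, -0.027], 0.0], [[0.001, -0.003, 0], [0, 0, 0], 0.0]]'

```text
clock: 3.73
position: [0.5068, 0.017, 0.1858]
eef_rot: [[-0.994, 0.111, 0.001], [0.111, 0.994, -0.001], [-0.001, -0.001, -1.0]]
wrist_force: [0.2, -0.3, -1.6]
gripper_width: 0.0188
grasp_force: 78.2
```

Emit:
jog_arm --increments '[[[0, 0, 0], [0, 0, 0], 0.0], [[0, 0, 0], [0, 0, 0], 0.0]]'

```text
clock: 3.9
position: [0.5057, 0.0215, 0.1853]
eef_rot: [[-0.995, 0.103, -0.0], [0.103, 0.995, 0.001], [0.001, 0.001, -1.0]]
wrist_force: [-0.2, 0.4, -1.0]
gripper_width: 0.0195
grasp_force: 78.2
```

```bash
cat > look.py <<'E'
from h import *
import sys
s=bot.read_state();print(s['position'],s['eef_rot'][:,1],s['eef_rot'][:,2],s['wrist_force'],s['clock'],s['q'].round(0))
t=sys.argv[1]
W=grab('wrist');S=grab('side');T=grab('top')
for n,(im,d,p) in zip('wst',(W,S,T)): np.savez(f'{t}{n}.npz',im=im,d=d,c=cloud(d,p))
E
python3 look.py a; python3 - <<'E'
from h import *
ims=[np.load(f'a{n}.npz')['im'] for n in 'ws']
cv2.imwrite('pics/a.png',np.vstack([cv2.resize(ims[0],(400,300)),cv2.resize(ims[1][150:270,220:380],(400,300),interpolation=cv2.INTER_CUBIC)]))
for n in 'wt':
    z=np.load(f'a{n}.npz');c=z['c'];
    m=(c[...,2]>.076)&(c[...,2]<.094)&(np.hypot(c[...,0]-.569,c[...,1]-.014)<.035)
    print(n,m.sum()); 
    if m.sum()>20: print(cv2.minEnclosingCircle((c[m][:,:2]*1000).astype(np.float32)),cv2.minAreaRect((c[m][:,:2]*1000).astype(np.float32)),np.median(c[m],0))
E
```

```text
[0.50571405 0.02154349 0.18529428] [1.03314024e-01 9.94648324e-01 9.61358641e-04] [-4.09374006e-04  1.00905227e-03 -9.99999407e-01] [-0.17189761  0.42603174 -1.00449495] 3.9 [-14.  22.   8. 113.  -4.  46.  80.]
w 0
t 0
```

View pics/a.png

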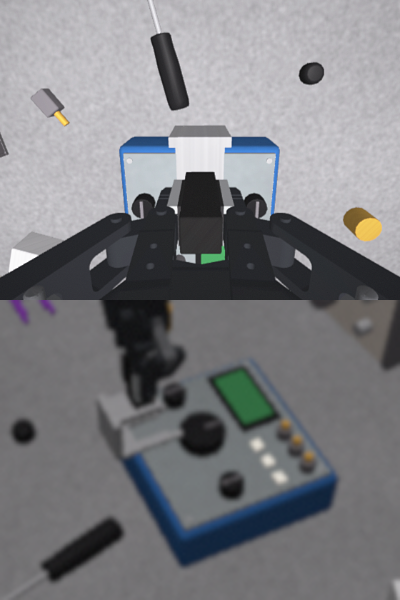

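The picture shows the puller held level, centred in front of the cap at (202,432), with the tester's two front corners visible at (122,145) and (277,145). I'll check the tester's pose from these views.

```bash
python3 - <<'E'
from h import *
e=np.array([.9945,-.1045]);f=np.array([.1045,.9945]);st=np.array([.5692,.0138])
z=np.load('as.npz');c=z['c']
L=np.stack([(c[...,:2]-st)@e,(c[...,:2]-st)@f],-1)*1000
for n,lo,hi,a,b,r in [('cap',.082,.09,0,0,26),('knobL',.074,.085,0,62,20),('knobR',.074,.085,0,-62,20)]:
    m=(c[...,2]>lo)&(c[...,2]<hi)&(np.hypot(L[...,0]-a,L[...,1]-b)<r)
    print('side',n,m.sum(),cv2.minEnclosingCircle(L[m].astype(np.float32)) if m.sum()>5 else '')
z=np.load('aw.npz');c=z['c']
L=np.stack([(c[...,:2]-st)@e,(c[...,:2]-st)@f],-1)*1000
for s in (-1,1):
    m=(c[...,2]>.07)&(c[...,2]<.085)&(np.hypot(L[...,0],L[...,1]-62*s)<20)
    if m.sum()>5: print('wrist knob',s,m.sum(),np.percentile(L[m],[1,99],axis=0).round(1))
m=(c[...,2]>.054)&(c[...,2]<.066)&(L[...,0]<-25)&(abs(L[...,1])<110)
q=L[m];print('panel z',np.median(c[m][:,2]),'y',np.percentile(q[:,1],[.5,99.5]))
for s in (-1,1):
  k=q[(s*q[:,1]>30)&(s*q[:,1]<75)];print('front edge',s,np.percentile(k[:,0],[.5,1,2]))
# puller bar
tc=(np.array([.5057,.0215]));o=np.stack([(c[...,:2]-tc)@e,(c[...,:2]-tc)@f],-1)*1000
m=(c[...,2]>.14)&(c[...,2]<.17)&(abs(o[...,1])<30)&(o[...,0]<0)&(o[...,0]>-45)
k=o[m];print('bar',m.sum(),np.percentile(k,[1,99],axis=0).round(1),np.median(c[m][:,2]))
k2=np.c_[k,np.ones(len(k))];print('plane',np.linalg.lstsq(k2,c[m][:,2]*1000,rcond=None)[0])
E
```

```text
side cap 210 ((0.812169075012207, -0.42384323477745056), 22.886497497558594)
side knobL 54 ((1.3918904066085815, 61.121726989746094), 13.414630889892578)
side knobR 67 ((1.3083772659301758, -61.93598175048828), 12.789134979248047)
wrist knob -1 680 [[-12.7 -73.4]
 [  9.1 -51.3]]
wrist knob 1 618 [[-12.6  50.4]
 [  9.   71.9]]
panel z 0.059499982213640945 y [-87.30485892  86.04880916]
front edge -1 [-63.66694153 -63.48949091 -62.86414894]
front edge 1 [-63.66025846 -63.48705977 -62.78512525]
bar 4569 [[-34.  -20.9]
 [ -5.   18.9]] 0.1548649237912089
plane [ 2.49076768e-01 -1.33651693e-03  1.60342331e+02]
```

Emit:
jog_arm --increments '[[[0, -0.0005, -0.01], [0, 0, 0], 0.0], [[0, 0, -0.015], [0, 0, 0], 0.0], [[0, 0, -0.012], [0, 0, 0], 0.0], [[0, 0, -0.006], [0, 0, 0], 0.0], [[0, 0, -0.0036], [0, 0, 0], 0.0]]'

```text
clock: 4.47
position: [0.5051, 0.0197, 0.1374]
eef_rot: [[-0.995, 0.105, -0.002], [0.105, 0.995, -0.0], [0.002, -0.0, -1.0]]
wrist_force: [-0.9, 0.1, -1.4]
gripper_width: 0.0188
grasp_force: 78.2
```

Emit:
jog_arm --increments '[[[0, 0, 0], [0, 0, 0], 0.0], [[0, 0, 0], [0, 0, 0], 0.0], [[0, 0, 0], [0, 0, 0], 0.0], [[0, 0, 0], [0, 0, 0], 0.0], [[0, 0, 0], [0, 0, 0], 0.0]]'

```text
clock: 4.88
position: [0.5063, 0.0194, 0.1392]
eef_rot: [[-0.994, 0.106, 0.001], [0.106, 0.994, 0.0], [-0.001, 0.0, -1.0]]
wrist_force: [0.3, 0.0, -1.9]
gripper_width: 0.0192
grasp_force: 78.2
```

```bash
python3 look.py b; python3 - <<'E'
from h import *
im=np.load('bs.npz')['im']
cv2.imwrite('pics/b.png',cv2.resize(im[170:250,240:350],(770,560),interpolation=cv2.INTER_CUBIC))
E
```

```text
[0.50630912 0.01935455 0.13915848] [1.05628503e-01 9.94405623e-01 2.74824683e-04] [ 9.77103254e-04  1.72580072e-04 -9.99999508e-01] [ 0.26682626  0.02848387 -1.85600132] 4.8833 [-13.  26.   7. 115.  -5.  40.  81.]
```

View pics/b.png

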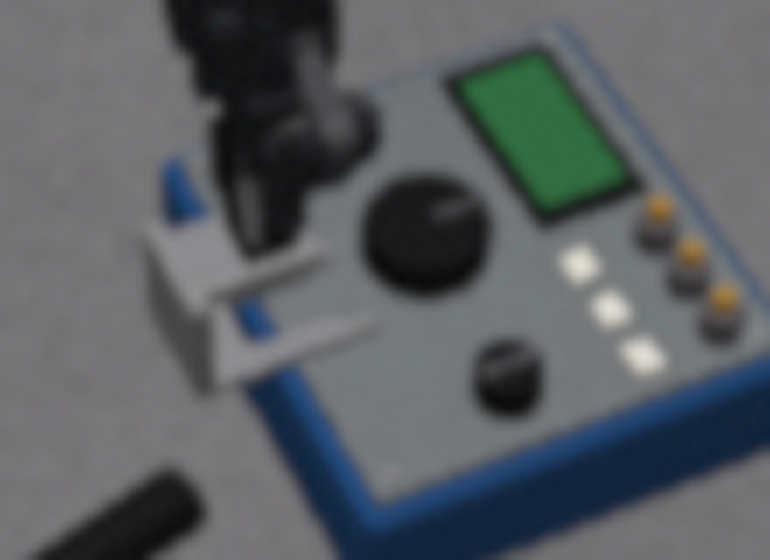

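The view shows the tines just above the bare panel, with the tips at (320,248) and (372,322) short of the cap at (428,235). I'll average several rest readings before inserting.

Emit:
jog_arm --increments '[[[0, 0, 0], [0, 0, 0], 0.0]]'

```text
clock: 5.12
position: [0.506, 0.0193, 0.1388]
eef_rot: [[-0.994, 0.106, 0.0], [0.106, 0.994, 0.0], [-0.0, 0.0, -1.0]]
wrist_force: [0.2, -0.3, -1.6]
gripper_width: 0.019
grasp_force: 78.2
```

Emit:
jog_arm --increments '[[[0, 0, 0], [0, 0, 0], 0.0]]'

```text
clock: 5.2
position: [0.506, 0.0193, 0.1387]
eef_rot: [[-0.994, 0.106, 0.0], [0.106, 0.994, 0.0], [-0.0, 0.0, -1.0]]
wrist_force: [-0.8, -0.9, -1.0]
gripper_width: 0.0193
grasp_force: 78.2
```

Emit:
jog_arm --increments '[[[0, 0, 0], [0, 0, 0], 0.0]]'

```text
clock: 5.28
position: [0.506, 0.0193, 0.1387]
eef_rot: [[-0.994, 0.106, 0.0], [0.106, 0.994, 0.0], [-0.0, 0.0, -1.0]]
wrist_force: [-0.4, 0.6, -2.4]
gripper_width: 0.0192
grasp_force: 78.2
```

```bash
python3 - <<'E'
from h import *
P=[]
e=np.array([.9945,-.1045]);f=np.array([.1045,.9945]);st=np.array([.5692,.0138])
for i in range(6):
    s=bot.read_state();P.append(s['position']);im,d,p=grab('wrist')
P=np.array(P);print(P.mean(0),P.std(0))
m=P.mean(0)[:2]-st;print('L',m@e*1000,m@f*1000)
c=cloud(d,p);L=np.stack([(c[...,:2]-st)@e,(c[...,:2]-st)@f],-1)*1000
b=(c[...,2]>.103)&(c[...,2]<.112)&(abs(L[...,1])<30)&(L[...,0]>-105)&(L[...,0]<-72)
k=L[b];print('bar',b.sum(),np.percentile(k,[1,50,99],axis=0).round(1),np.median(c[b][:,2]))
q=np.c_[k,np.ones(len(k))];print('plane',np.linalg.lstsq(q,c[b][:,2]*1000,rcond=None)[0])
for lo,hi in((-95,-88),(-88,-80),(-80,-74)):
  t=b&(L[...,0]>lo)&(L[...,0]<hi);print(lo,t.sum(),np.median(c[t][:,2]),np.percentile(L[t][:,1],[1,99]))
for s in (-1,1):
    t=(c[...,2]>.07)&(c[...,2]<.085)&(np.hypot(L[...,0],L[...,1]-62*s)<20);print('knob',t.sum(),np.percentile(L[t],[1,99],axis=0).round(1))
t=(c[...,2]>.054)&(c[...,2]<.066)&(L[...,0]<-25)&(abs(L[...,1])<110)
print('panel',np.median(c[t][:,2]),np.percentile(L[t][:,1],[.5,99.5]))
for s in (-1,1):
  k=L[t&(s*L[...,1]>30)&(s*L[...,1]<75)];print('front',np.percentile(k[:,0],[.5,2]))
E
```

```text
[0.50595255 0.01931143 0.13868123] [1.44544399e-05 1.61301981e-05 1.66845407e-05]
L -63.47553584172525 -1.1282433486505319
bar 3676 [[-97.5 -22. ]
 [-87.4  -2. ]
 [-72.8  17.7]] 0.10826246987610606
plane [ 3.64469564e-02 -5.36137342e-03  1.11321481e+02]
-95 1139 0.10828990192494162 [-22.58273547  18.20000862]
-88 959 0.10829218810761329 [-16.86888787  12.53309566]
-80 701 0.10826242863315608 [-16.6744329   12.71436083]
knob 5 [[-13.1 -63.9]
 [-12.1 -62.2]]
knob 3 [[-12.6  59.7]
 [-12.5  60.6]]
panel 0.059479587817989205 [-87.36273213  85.99211473]
front [-64.13095896 -63.35702706]
front [-63.89870866 -62.96363223]
```

Emit:
jog_arm --increments '[[[0.0002, 0.0015, -0.0012], [0, 0, 0], 0.0], [[0, 0, 0], [0, 0, 0], 0.0], [[0.001, -0.0001, 0], [0, 0, 0], 0.0], [[0.002, -0.0002, 0], [0, 0, 0], 0.0], [[0.002, -0.0002, 0], [0, 0, 0], 0.0]]'

```text
clock: 6.0
position: [0.5114, 0.0203, 0.1375]
eef_rot: [[-0.994, 0.106, 0.0], [0.106, 0.994, -0.0], [-0.0, -0.0, -1.0]]
wrist_force: [-0.0, 0.4, -2.0]
gripper_width: 0.019
grasp_force: 78.2
```

Emit:
jog_arm --increments '[[[0.003, -0.0003, 0], [0, 0, 0], 0.0], [[0.003, -0.0003, 0], [0, 0, 0], 0.0], [[0.002, -0.0002, 0], [0, 0, 0], 0.0], [[0.001, -0.0001, 0], [0, 0, 0], 0.0], [[0, 0, 0], [0, 0, 0], 0.0]]'

```text
clock: 6.42
position: [0.5205, 0.0194, 0.1375]
eef_rot: [[-0.994, 0.106, 0.0], [0.106, 0.994, -0.0], [-0.0, -0.0, -1.0]]
wrist_force: [0.0, 0.1, -1.0]
gripper_width: 0.0192
grasp_force: 78.2
```

```bash
cat > chk.py <<'E'
from h import *
s=bot.read_state();P=s['position']
e=np.array([.9945,-.1045]);f=np.array([.1045,.9945]);st=np.array([.5692,.0138])
m=P[:2]-st;print('L',(m@e*1000).round(2),(m@f*1000).round(2),'z',P[2].round(4),'F',s['wrist_force'].round(1),'T',s['wrist_torque'].round(2),s['clock'])
im,d,p=grab('wrist')
c=cloud(d,p);L=np.stack([(c[...,:2]-st)@e,(c[...,:2]-st)@f],-1)*1000;x=m@e*1000
b=(c[...,2]>.102)&(c[...,2]<.112)&(abs(L[...,1])<30)&(L[...,0]>x-31)&(L[...,0]<x-25)
print('bar',b.sum(),np.median(c[b][:,2]),np.percentile(L[b][:,1],[1,99]),np.mean(np.percentile(L[b][:,1],[1,99])))
t=(c[...,2]>.054)&(c[...,2]<.066)&(L[...,0]<-25)&(abs(L[...,1])<110)
y=np.percentile(L[t][:,1],[.5,99.5]);print('panel',np.median(c[t][:,2]),y,y.mean())
for s in (-1,1):
  k=L[t&(s*L[...,1]>30)&(s*L[...,1]<75)];print('front',np.percentile(k[:,0],[.5,2]))
E
python3 chk.py
```

```text
L -49.04 0.43 z 0.1375 F [ 0.   0.1 -1. ] T [ 0.   -0.03  0.01] 6.4167
bar 985 0.10704958546263588 [-20.99344751  19.71434512] -0.6395511967612446
panel 0.059532835974009324 [-87.25758272  85.94157749] -0.6580026129428092
front [-64.06312957 -62.95514552]
front [-63.8512443  -62.81974657]
```

Lateral error is 0 and the gap is 1.5 mm. I'll advance.

Emit:
jog_arm --increments '[[[0.002, -0.0002, 0], [0, 0, 0], 0.0], [[0.003, -0.0003, 0], [0, 0, 0], 0.0], [[0.003, -0.0003, 0], [0, 0, 0], 0.0], [[0.003, -0.0003, 0], [0, 0, 0], 0.0], [[0.003, -0.0003, 0], [0, 0, 0], 0.0]]'

```text
clock: 6.88
position: [0.5346, 0.018, 0.1375]
eef_rot: [[-0.994, 0.106, 0.0], [0.106, 0.994, -0.0], [-0.0, 0.0, -1.0]]
wrist_force: [-1.1, 0.1, -2.0]
gripper_width: 0.0192
grasp_force: 78.2
```

Emit:
jog_arm --increments '[[[0.003, -0.0003, 0], [0, 0, 0], 0.0], [[0.003, -0.0003, 0], [0, 0, 0], 0.0], [[0.003, -0.0003, 0], [0, 0, 0], 0.0], [[0.002, -0.0002, 0], [0, 0, 0], 0.0], [[0.001, -0.0001, 0], [0, 0, 0], 0.0]]'

```text
clock: 7.3
position: [0.5465, 0.0168, 0.1375]
eef_rot: [[-0.994, 0.106, 0.0], [0.106, 0.994, -0.0], [-0.0, 0.0, -1.0]]
wrist_force: [-0.6, 0.1, -1.8]
gripper_width: 0.0195
grasp_force: 78.2
```

```bash
python3 chk.py
```

```text
L -22.86 0.59 z 0.1375 F [-0.6  0.1 -1.8] T [-0.02 -0.04  0.  ] 7.3
bar 979 0.1070554468490133 [-20.83491132  19.90465691] -0.4651272051615134
panel 0.05950950950648229 [-87.18567632  86.01187088] -0.5869027182332189
front [-63.83090315 -62.79558901]
front [-63.75937096 -62.68175168]
```

Emit:
jog_arm --increments '[[[0.002, -0.0002, 0], [0, 0, 0], 0.0], [[0.003, -0.0003, 0], [0, 0, 0], 0.0], [[0.003, -0.0003, 0], [0, 0, 0], 0.0], [[0.003, -0.0003, 0], [0, 0, 0], 0.0], [[0.003, -0.0004, 0], [0, 0, 0], 0.0]]'

```text
clock: 7.77
position: [0.5605, 0.0153, 0.1375]
eef_rot: [[-0.994, 0.106, 0.0], [0.106, 0.994, 0.0], [-0.0, 0.0, -1.0]]
wrist_force: [-0.4, 0.2, -2.2]
gripper_width: 0.0196
grasp_force: 78.2
```

Emit:
jog_arm --increments '[[[0.003, -0.0004, 0], [0, 0, 0], 0.0], [[0.002, -0.0002, 0], [0, 0, 0], 0.0], [[0.002, -0.0002, 0], [0, 0, 0], 0.0], [[0.001, -0.0001, 0], [0, 0, 0], 0.0], [[0.0006, 0, 0], [0, 0, 0], 0.0]]'

```text
clock: 8.18
position: [0.5688, 0.0144, 0.1374]
eef_rot: [[-0.994, 0.106, -0.0], [0.106, 0.994, -0.0], [0.0, -0.0, -1.0]]
wrist_force: [0.1, -0.3, -1.6]
gripper_width: 0.019
grasp_force: 78.2
```

```bash
python3 chk.py;python3 look.py c; python3 - <<'E'
from h import *
im=np.load('cs.npz')['im'];w=np.load('cw.npz')['im']
cv2.imwrite('pics/c.png',np.hstack([cv2.resize(im[160:250,260:350],(400,400),interpolation=cv2.INTER_CUBIC),cv2.resize(w[180:360,190:370],(400,400))]))
E
```

```text
L -0.41 0.57 z 0.1374 F [ 0.1 -0.3 -1.6] T [ 0.02 -0.03  0.  ] 8.1833
bar 980 0.10706903064181195 [-20.83538219  19.96660264] -0.4343897722144501
panel 0.05957570734433884 [-87.20150705  85.82478167] -0.6883626918243522
front [-63.70104885 -62.60205727]
front [-63.50351086 -62.87687237]
[0.56888654 0.01440298 0.137459  ] [ 1.05585059e-01  9.94410275e-01 -2.38818138e-05] [ 3.92281727e-05 -2.81812481e-05 -9.99999999e-01] [ 0.24958747  0.62069122 -1.33405888] 8.2333 [-12.  31.   8. 106.  -6.  44.  83.]
```

View pics/c.png

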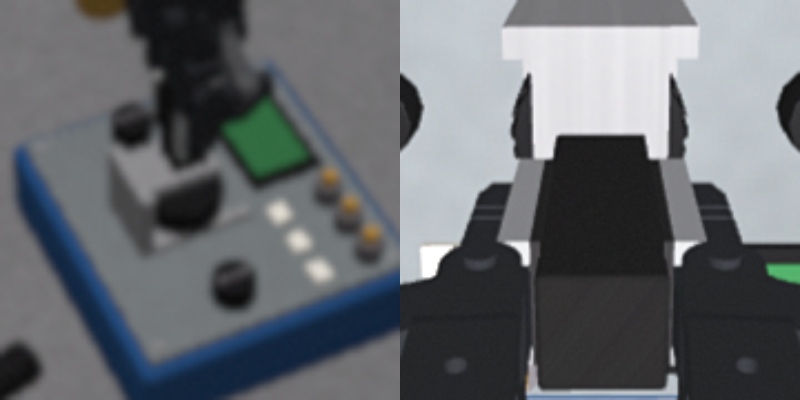

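The fork straddles the shoulder with the cap inside the C (cap at (188,200), tine tip past it at (248,210)), and there is no contact force. I'll go 0.9 mm further and then pull straight up slowly.

Emit:
jog_arm --increments '[[[0.0009, -0.0001, 0], [0, 0, 0], 0.0], [[0, 0, 0.0005], [0, 0, 0], 0.0], [[0, 0, 0.0005], [0, 0, 0], 0.0], [[0, 0, 0.0005], [0, 0, 0], 0.0], [[0, 0, 0.0005], [0, 0, 0], 0.0]]' --force 90

```text
clock: 8.8
position: [0.5696, 0.0143, 0.1395]
eef_rot: [[-0.994, 0.106, -0.0], [0.106, 0.994, 0.0], [0.0, 0.0, -1.0]]
wrist_force: [-1.1, -0.3, -2.3]
gripper_width: 0.0189
grasp_force: 87.7
```

Emit:
jog_arm --increments '[[[0, 0, 0.0005], [0, 0, 0], 0.0], [[0, 0, 0.0005], [0, 0, 0], 0.0], [[0, 0, 0.0005], [0, 0, 0], 0.0]]'

```text
clock: 9.05
position: [0.5693, 0.0143, 0.1406]
eef_rot: [[-0.994, 0.106, -0.001], [0.106, 0.994, -0.0], [0.001, -0.0, -1.0]]
wrist_force: [0.9, -0.5, -7.3]
gripper_width: 0.0189
grasp_force: 87.9
```

Emit:
jog_arm --increments '[[[0, 0, 0.0005], [0, 0, 0], 0.0], [[0, 0, 0.0005], [0, 0, 0], 0.0], [[0, 0, 0.0005], [0, 0, 0], 0.0]]'

```text
clock: 9.3
position: [0.5689, 0.0144, 0.1418]
eef_rot: [[-0.994, 0.105, -0.002], [0.105, 0.994, -0.0], [0.002, -0.0, -1.0]]
wrist_force: [-0.3, 0.5, -9.7]
gripper_width: 0.0186
grasp_force: 88.0
```

Emit:
jog_arm --increments '[[[0, 0, 0.0005], [0, 0, 0], 0.0], [[0, 0, 0.0005], [0, 0, 0], 0.0], [[0, 0, 0.0005], [0, 0, 0], 0.0]]'

```text
clock: 9.55
position: [0.57, 0.0143, 0.1445]
eef_rot: [[-0.994, 0.106, 0.001], [0.106, 0.994, 0.0], [-0.001, 0.0, -1.0]]
wrist_force: [-0.3, 1.1, -1.3]
gripper_width: 0.0189
grasp_force: 88.8
```

```bash
python3 chk.py
```

```text
return _methods._mean(a, axis=axis, dtype=dtype,
  ret = ret.dtype.type(ret / rcount)
Traceback (most recent call last):
  File "chk.py", line 8, in <module>
    print('bar',b.sum(),np.median(c[b][:,2]),np.percentile(L[b][:,1],[1,99]),np.mean(np.percentile(L[b][:,1],[1,99])))
                                             ~~~~~~~~~~~~~^^^^^^^^^^^^^^^^^^
IndexError: index -1 is out of bounds for axis 0 with size 0
```

It popped at about 10 N. I'll lift straight up gently.

Emit:
jog_arm --increments '[[[0, 0, 0.001], [0, 0, 0], 0.0], [[0, 0, 0.0015], [0, 0, 0], 0.0], [[0, 0, 0.002], [0, 0, 0], 0.0], [[0, 0, 0.003], [0, 0, 0], 0.0], [[0, 0, 0.004], [0, 0, 0], 0.0]]'

```text
clock: 10.02
position: [0.5697, 0.0143, 0.1559]
eef_rot: [[-0.994, 0.106, 0.0], [0.106, 0.994, 0.0], [-0.0, 0.0, -1.0]]
wrist_force: [-0.0, 0.0, -2.2]
gripper_width: 0.0189
grasp_force: 88.9
```

Emit:
jog_arm --increments '[[[0, 0, 0.005], [0, 0, 0], 0.0], [[0, 0, 0.006], [0, 0, 0], 0.0], [[0, 0, 0.007], [0, 0, 0], 0.0], [[0, 0, 0.007], [0, 0, 0], 0.0], [[0, 0, 0.006], [0, 0, 0], 0.0]]'

```text
clock: 10.43
position: [0.5699, 0.0143, 0.1876]
eef_rot: [[-0.994, 0.106, 0.001], [0.106, 0.994, 0.0], [-0.001, 0.0, -1.0]]
wrist_force: [0.7, 0.9, -2.6]
gripper_width: 0.0192
grasp_force: 88.9
```

Emit:
jog_arm --increments '[[[0, 0, 0.004], [0, 0, 0], 0.0], [[0, 0, 0.002], [0, 0, 0], 0.0], [[0, 0, 0], [0, 0, 0], 0.0], [[0, 0, 0], [0, 0, 0], 0.0]]'

```text
clock: 10.77
position: [0.5695, 0.0143, 0.1924]
eef_rot: [[-0.994, 0.105, -0.0], [0.105, 0.994, -0.0], [0.0, -0.0, -1.0]]
wrist_force: [1.3, 0.0, -2.9]
gripper_width: 0.0188
grasp_force: 88.9
```

```bash
python3 look.py d; python3 - <<'E'
from h import *
im=np.load('ds.npz')['im'];w=np.load('dw.npz')['im']
cv2.imwrite('pics/d.png',np.hstack([cv2.resize(im[150:250,255:355],(400,400),interpolation=cv2.INTER_CUBIC),cv2.resize(w[150:350,180:380],(400,400))]))
c=np.load('dt.npz')['c'];s=c[148:220,258:332].reshape(-1,3);s=s[(s[:,2]>.045)&(s[:,2]<.07)]
print(cv2.minAreaRect((s[:,:2]*1000).astype(np.float32)))
E
```

```text
[0.56953616 0.01434767 0.19240659] [ 1.05463238e-01  9.94423202e-01 -3.66556558e-05] [-1.54079263e-04 -2.05203955e-05 -9.99999988e-01] [ 1.25233204  0.01932689 -2.879325  ] 10.7667 [-12.  27.   8. 104.  -5.  50.  82.]
((588.8116455078125, 11.807159423828125), (182.13412475585938, 165.7847137451172), 85.2578353881836)
```

View pics/d.png

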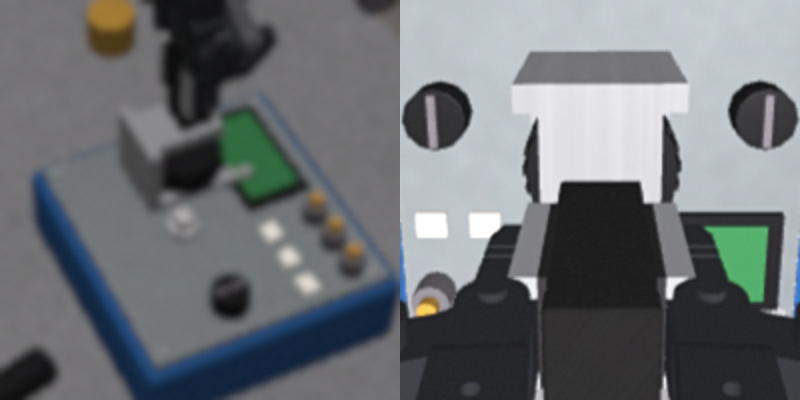

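The cap rides on the fork (at (190,165)), the bare stem shows at (182,222), and the tester has not moved. I'll carry it smoothly to the tray, turning the fork to point along the tray's diagonal.

Emit:
jog_arm --increments '[[[-0.0017, -0.0036, 0], [0, 0, -0.01], 0.0], [[-0.0033, -0.0073, 0], [0, 0, -0.02], 0.0], [[-0.005, -0.0109, 0], [0, 0, -0.03], 0.0], [[-0.0066, -0.0146, 0], [0, 0, -0.03], 0.0], [[-0.0083, -0.0182, 0], [0, 0, -0.03], 0.0]]'

```text
clock: 11.33
position: [0.544, -0.0416, 0.1924]
eef_rot: [[-0.974, 0.226, -0.0], [0.226, 0.974, -0.0], [-0.0, -0.0, -1.0]]
wrist_force: [0.5, -0.7, -1.8]
gripper_width: 0.0189
grasp_force: 89.0
```

Emit:
jog_arm --increments '[[[-0.0099, -0.0218, 0], [0, 0, -0.03], 0.0], [[-0.0116, -0.0255, 0], [0, 0, -0.03], 0.0], [[-0.0116, -0.0255, 0], [0, 0, -0.03], 0.0], [[-0.0116, -0.0255, 0], [0, 0, -0.03], 0.0], [[-0.0116, -0.0255, 0], [0, 0, -0.03], 0.0]]'

```text
clock: 11.75
position: [0.4863, -0.1671, 0.1927]
eef_rot: [[-0.928, 0.372, -0.0], [0.372, 0.928, -0.0], [-0.0, -0.0, -1.0]]
wrist_force: [0.5, -0.5, -1.8]
gripper_width: 0.019
grasp_force: 89.1
```

Emit:
jog_arm --increments '[[[-0.0116, -0.0255, 0], [0, 0, -0.03], 0.0], [[-0.0116, -0.0255, 0], [0, 0, -0.03], 0.0], [[-0.0099, -0.0218, 0], [0, 0, -0.03], 0.0], [[-0.0083, -0.0182, 0], [0, 0, -0.03], 0.0], [[-0.0066, -0.0146, 0], [0, 0, -0.03], 0.0]]'

```text
clock: 12.17
position: [0.4376, -0.273, 0.1927]
eef_rot: [[-0.861, 0.508, -0.0], [0.508, 0.861, -0.001], [0.0, -0.001, -1.0]]
wrist_force: [0.1, 0.4, -1.6]
gripper_width: 0.0184
grasp_force: 89.2
```

Emit:
jog_arm --increments '[[[-0.005, -0.0109, 0], [0, 0, -0.03], 0.0], [[-0.0033, -0.0073, 0], [0, 0, -0.03], 0.0], [[-0.0017, -0.0036, 0], [0, 0, -0.02], 0.0], [[0, 0, 0], [0, 0, 0], 0.0], [[0, 0, 0], [0, 0, 0], 0.0]]'

```text
clock: 12.58
position: [0.4309, -0.2907, 0.1924]
eef_rot: [[-0.823, 0.568, 0.0], [0.568, 0.823, 0.001], [0.0, 0.0, -1.0]]
wrist_force: [0.8, 0.0, -2.2]
gripper_width: 0.0192
grasp_force: 89.2
```

```bash
python3 look.py e; python3 - <<'E'
from h import *
im=np.load('es.npz')['im'];w=np.load('ew.npz')['im']
cv2.imwrite('pics/e.png',np.hstack([cv2.resize(im[270:420,260:410],(400,400),interpolation=cv2.INTER_CUBIC),cv2.resize(w,(533,400))[:,:400]]))
c=np.load('ew.npz')['c']
m=(c[...,2]>.022)&(c[...,2]<.034)&(abs(c[...,0]-.445)<.085)&(abs(c[...,1]+.309)<.09)
print(m.sum(),cv2.minAreaRect((c[m][:,:2]*1000).astype(np.float32)))
E
```

```text
[ 0.43091017 -0.29065867  0.1923861 ] [5.68382566e-01 8.22764258e-01 4.84285650e-04] [ 6.99640484e-05  5.40275332e-04 -9.99999852e-01] [ 0.76614468  0.02569135 -2.15398348] 12.5833 [ 13.  23.  20. 111. -10.  47.  94.]
2397 ((443.2903747558594, -310.83343505859375), (129.91976928710938, 140.04733276367188), 4.055732250213623)
```

View pics/e.png

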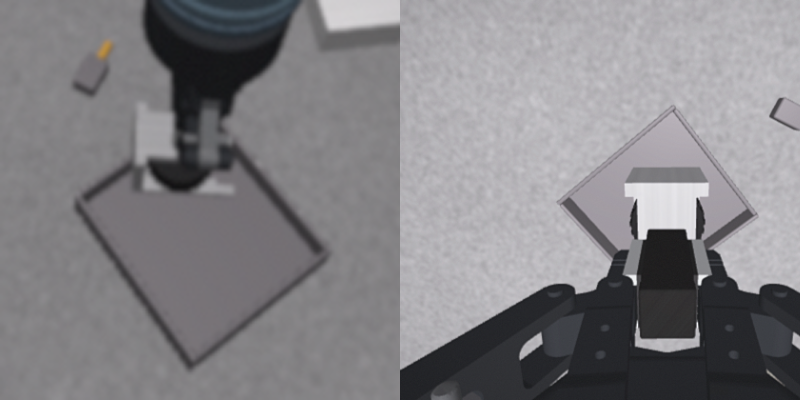

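The cap sits on the fork at (180,175) in the left view, above the tray. The tray centre refines to (0.444, -0.310). I'll lower and pre-tilt to 10°, which is below the slide angle.

Emit:
jog_arm --increments '[[[0.0004, -0.0008, -0.004], [0.0055, 0.008, 0], 0.0], [[0.0008, -0.0017, -0.008], [0.011, 0.016, 0], 0.0], [[0.0008, -0.0017, -0.008], [0.011, 0.016, 0], 0.0], [[0.0008, -0.0017, -0.008], [0.011, 0.016, 0], 0.0], [[0.0008, -0.0017, -0.008], [0.011, 0.016, 0], 0.0]]'

```text
clock: 13.15
position: [0.4341, -0.2992, 0.1552]
eef_rot: [[-0.819, 0.569, -0.074], [0.567, 0.822, 0.051], [0.09, -0.0, -0.996]]
wrist_force: [-1.4, -0.2, -2.0]
gripper_width: 0.0191
grasp_force: 89.2
```

Emit:
jog_arm --increments '[[[0.0008, -0.0017, -0.008], [0.011, 0.016, 0], 0.0], [[0.0008, -0.0017, -0.008], [0.011, 0.016, 0], 0.0], [[0.0008, -0.0017, -0.008], [0.011, 0.016, 0], 0.0], [[0.0008, -0.0017, -0.008], [0.011, 0.016, 0], 0.0], [[0.0003, -0.0007, -0.0036], [0.005, 0.007, 0], 0.0]]'

```text
clock: 13.57
position: [0.4375, -0.3068, 0.1194]
eef_rot: [[-0.809, 0.569, -0.145], [0.561, 0.822, 0.099], [0.175, -0.001, -0.985]]
wrist_force: [-0.5, -0.0, -1.2]
gripper_width: 0.0187
grasp_force: 89.2
```

Emit:
jog_arm --increments '[[[0, 0, -0.003], [0, 0, 0], 0.0], [[0, 0, -0.006], [0, 0, 0], 0.0], [[0, 0, -0.006], [0, 0, 0], 0.0], [[0, 0, -0.005], [0, 0, 0], 0.0], [[0, 0, 0], [0, 0, 0], 0.0]]'

```text
clock: 13.98
position: [0.4369, -0.3059, 0.1]
eef_rot: [[-0.81, 0.569, -0.143], [0.561, 0.822, 0.099], [0.174, -0.0, -0.985]]
wrist_force: [0.5, 0.1, -1.6]
gripper_width: 0.019
grasp_force: 89.2
```

```bash
cat > tip.py <<'E'
from h import *
s=bot.read_state();R=s['eef_rot'];up=-R[:,2];fw=-R[:,0];y=R[:,1]
t=s['position']-.0762*up+.033*fw-.001*y
sp=t-.067*fw
print('tcp',s['position'].round(4),'pitch',np.degrees(np.arcsin(-fw[2])).round(1),'tip',t.round(4),'spine z',sp[2].round(4),'F',s['wrist_force'].round(1),s['clock'],s['q'].round(0))
E
python3 tip.py
```

```text
tcp [ 0.4369 -0.3059  0.1   ] pitch 10.0 tip [ 0.4521 -0.3177  0.0192] spine z 0.0309 F [ 0.5  0.1 -1.6] 13.9833 [ 18.  37.  17. 104. -14.  51.  98.]
```

Emit:
jog_arm --increments '[[[0.0006, -0.0004, -0.0005], [0.005, 0.0072, 0], 0.0], [[0.0006, -0.0004, -0.0005], [0.005, 0.0072, 0], 0.0], [[0.0006, -0.0004, -0.0005], [0.005, 0.0072, 0], 0.0], [[0.0006, -0.0004, -0.0005], [0.005, 0.0072, 0], 0.0], [[0.0006, -0.0004, -0.0005], [0.005, 0.0072, 0], 0.0]]'

```text
clock: 14.4
position: [0.4408, -0.3087, 0.0985]
eef_rot: [[-0.803, 0.569, -0.178], [0.556, 0.822, 0.123], [0.216, -0.0, -0.976]]
wrist_force: [0.0, 0.0, -1.7]
gripper_width: 0.0188
grasp_force: 89.2
```

Emit:
jog_arm --increments '[[[0.0006, -0.0004, -0.0005], [0.005, 0.0072, 0], 0.0], [[0.0006, -0.0004, -0.0005], [0.005, 0.0072, 0], 0.0], [[0.0006, -0.0004, -0.0005], [0.005, 0.0072, 0], 0.0], [[0.0006, -0.0004, -0.0002], [0.005, 0.0072, 0], 0.0], [[0.0006, -0.0004, -0.0002], [0.005, 0.0072, 0], 0.0]]'

```text
clock: 14.82
position: [0.4436, -0.3106, 0.0964]
eef_rot: [[-0.794, 0.569, -0.213], [0.55, 0.822, 0.147], [0.259, -0.0, -0.966]]
wrist_force: [0.1, 0.1, -1.7]
gripper_width: 0.0192
grasp_force: 89.2
```

Emit:
jog_arm --increments '[[[0.0006, -0.0004, -0.0002], [0.005, 0.0072, 0], 0.0], [[0.0006, -0.0004, -0.0002], [0.005, 0.0072, 0], 0.0], [[0.0006, -0.0004, -0.0002], [0.005, 0.0072, 0], 0.0], [[0.0006, -0.0004, -0.0002], [0.005, 0.0072, 0], 0.0], [[0.0006, -0.0004, -0.0002], [0.005, 0.0072, 0], 0.0]]'

```text
clock: 15.23
position: [0.4466, -0.3126, 0.0955]
eef_rot: [[-0.784, 0.569, -0.248], [0.543, 0.822, 0.171], [0.301, -0.0, -0.954]]
wrist_force: [0.3, 0.0, -1.8]
gripper_width: 0.0187
grasp_force: 89.2
```

Emit:
jog_arm --increments '[[[0.0006, -0.0004, -0.0001], [0.005, 0.0072, 0], 0.0], [[0.0006, -0.0004, -0.0001], [0.005, 0.0072, 0], 0.0], [[0.0006, -0.0004, 0], [0.005, 0.0072, 0], 0.0], [[0.0006, -0.0004, 0], [0.005, 0.0072, 0], 0.0], [[0.0006, -0.0004, 0], [0.005, 0.0072, 0], 0.0]]'

```text
clock: 15.65
position: [0.4496, -0.3146, 0.0953]
eef_rot: [[-0.772, 0.569, -0.282], [0.535, 0.822, 0.195], [0.343, -0.0, -0.939]]
wrist_force: [0.1, -0.5, -1.9]
gripper_width: 0.0191
grasp_force: 89.2
```

Emit:
jog_arm --increments '[[[0, 0, 0], [0, 0, 0], 0.0], [[0, 0, 0], [0, 0, 0], 0.0], [[0, 0, 0], [0, 0, 0], 0.0]]'

```text
clock: 15.9
position: [0.4495, -0.3146, 0.0952]
eef_rot: [[-0.773, 0.569, -0.281], [0.535, 0.822, 0.195], [0.342, -0.0, -0.94]]
wrist_force: [-0.2, -0.5, -1.6]
gripper_width: 0.0192
grasp_force: 89.2
```

```bash
python3 tip.py; python3 look.py f; python3 - <<'E'
from h import *
im=np.load('fs.npz')['im'];t=np.load('ft.npz')['im']
cv2.imwrite('pics/f.png',np.hstack([cv2.resize(im[290:410,280:400],(400,400),interpolation=cv2.INTER_CUBIC),cv2.resize(t[190:270,360:440],(400,400),interpolation=cv2.INTER_CUBIC)]))
E
```

```text
tcp [ 0.4495 -0.3146  0.0952] pitch 20.0 tip [ 0.453  -0.3182  0.0124] spine z 0.0353 F [-0.2 -0.5 -1.6] 15.9 [ 19.  44.  17.  93. -13.  65.  97.]
[ 0.44946922 -0.31455967  0.09524923] [ 5.69313559e-01  8.22120440e-01 -2.31421813e-04] [-0.28127375  0.19451589 -0.93970668] [-0.20234838 -0.53895786 -1.58642396] 15.9 [ 19.  44.  17.  93. -13.  65.  97.]
```

View pics/f.png

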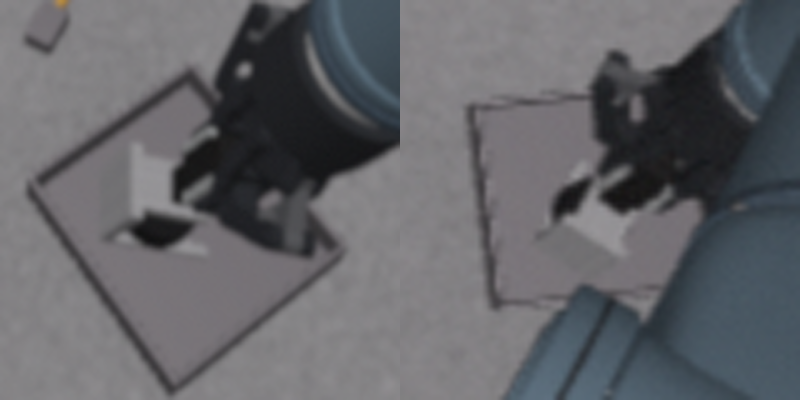

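The view shows the tip over the middle of the tray at 20° of tilt. The cap is still in the C (dark at (160,235) in the left view). That is the last of my picture views, so I'll track the cap numerically from depth and continue tilting.

```bash
cat > cap.py <<'E'
from h import *
def track():
    s=bot.read_state();R=s['eef_rot'];up=-R[:,2];fw=-R[:,0];y=R[:,1]
    o=s['position']-.0762*up-.001*y
    for n in ('side','top'):
        im,d,p=grab(n);c=cloud(d,p)
        q=(c-o)@np.stack([fw,y,up],1)*1000
        m=(im.max(-1)<60)&(d>0)&(abs(q[...,0]-20)<75)&(abs(q[...,1])<45)&(q[...,2]<34)&(q[...,2]>-40)&(np.abs(c[...,0]-.444)<.058)&(np.abs(c[...,1]+.31)<.062)&(c[...,2]<.06)
        if m.sum()>3: print(n,m.sum(),'fork frame p5/50/95',np.percentile(q[m],[5,50,95],axis=0).round(0).tolist(),'world',np.percentile(c[m],[5,50,95],axis=0).round(3).tolist())
track()
E
python3 cap.py
```

```text
side 116 fork frame p5/50/95 [[-15.0, -21.0, 10.0], [-3.0, -16.0, 21.0], [10.0, -10.0, 24.0]] world [[0.411, -0.322, 0.035], [0.421, -0.316, 0.043], [0.436, -0.307, 0.048]]
top 27 fork frame p5/50/95 [[-14.0, 14.0, 14.0], [-2.0, 19.0, 22.0], [11.0, 24.0, 24.0]] world [[0.434, -0.299, 0.037], [0.443, -0.289, 0.044], [0.452, -0.28, 0.049]]
```

Emit:
jog_arm --increments '[[[0.0006, -0.0004, 0], [0.005, 0.0072, 0], 0.0], [[0.0006, -0.0004, 0], [0.005, 0.0072, 0], 0.0], [[0.0006, -0.0004, 0], [0.005, 0.0072, 0], 0.0], [[0.0006, -0.0004, 0], [0.005, 0.0072, 0], 0.0], [[0, 0, 0], [0, 0, 0], 0.0]]'

```text
clock: 16.57
position: [0.4523, -0.3164, 0.095]
eef_rot: [[-0.762, 0.569, -0.309], [0.528, 0.822, 0.213], [0.375, -0.0, -0.927]]
wrist_force: [-0.2, -0.2, -1.4]
gripper_width: 0.0188
grasp_force: 89.2
```

```bash
python3 tip.py; python3 cap.py
```

```text
tcp [ 0.4523 -0.3164  0.095 ] pitch 22.0 tip [ 0.4533 -0.3184  0.012 ] spine z 0.0372 F [-0.2 -0.2 -1.4] 16.5667 [ 20.  46.  17.  91. -13.  68.  97.]
side 118 fork frame p5/50/95 [[-13.0, -21.0, 9.0], [-2.0, -15.0, 21.0], [12.0, -10.0, 24.0]] world [[0.414, -0.324, 0.036], [0.423, -0.317, 0.043], [0.438, -0.309, 0.048]]
top 31 fork frame p5/50/95 [[-11.0, 13.0, 12.0], [0.0, 18.0, 21.0], [14.0, 23.0, 24.0]] world [[0.436, -0.301, 0.037], [0.446, -0.29, 0.044], [0.455, -0.282, 0.049]]
```

Emit:
jog_arm --increments '[[[0.0006, -0.0004, 0], [0.005, 0.0072, 0], 0.0], [[0.0006, -0.0004, 0], [0.005, 0.0072, 0], 0.0], [[0, 0, 0], [0, 0, 0], 0.0], [[0, 0, 0], [0, 0, 0], 0.0], [[0, 0, 0], [0, 0, 0], 0.0]]'

```text
clock: 17.08
position: [0.4531, -0.317, 0.0953]
eef_rot: [[-0.757, 0.569, -0.321], [0.524, 0.822, 0.222], [0.391, -0.0, -0.92]]
wrist_force: [-0.4, -0.1, -1.7]
gripper_width: 0.0187
grasp_force: 89.2
```

```bash
python3 tip.py; python3 cap.py
```

```text
tcp [ 0.4531 -0.317   0.0953] pitch 23.0 tip [ 0.453  -0.3181  0.0122] spine z 0.0384 F [-0.4 -0.1 -1.7] 17.0833 [ 20.  47.  17.  90. -13.  69.  97.]
side 152 fork frame p5/50/95 [[-3.0, -20.0, 10.0], [12.0, -14.0, 21.0], [32.0, -6.0, 24.0]] world [[0.424, -0.332, 0.03], [0.434, -0.324, 0.038], [0.455, -0.311, 0.044]]
top 40 fork frame p5/50/95 [[1.0, 13.0, 12.0], [13.0, 17.0, 21.0], [33.0, 23.0, 24.0]] world [[0.443, -0.31, 0.03], [0.455, -0.297, 0.039], [0.467, -0.292, 0.046]]
```

Emit:
jog_arm --increments '[[[0.0006, -0.0004, 0], [0.005, 0.0072, 0], 0.0], [[0.0006, -0.0004, 0], [0.005, 0.0072, 0], 0.0], [[0, 0, 0], [0, 0, 0], 0.0], [[0, 0, 0], [0, 0, 0], 0.0], [[0, 0, 0], [0, 0, 0], 0.0]]'

```text
clock: 17.6
position: [0.4543, -0.3178, 0.0952]
eef_rot: [[-0.751, 0.569, -0.335], [0.52, 0.822, 0.232], [0.407, -0.0, -0.913]]
wrist_force: [-0.9, 0.4, -2.0]
gripper_width: 0.0191
grasp_force: 89.2
```

```bash
python3 cap.py
```

```text
side 168 fork frame p5/50/95 [[17.0, -20.0, 10.0], [32.0, -13.0, 21.0], [49.0, -4.0, 24.0]] world [[0.44, -0.342, 0.023], [0.451, -0.333, 0.03], [0.467, -0.321, 0.037]]
top 39 fork frame p5/50/95 [[17.0, 13.0, 13.0], [29.0, 17.0, 21.0], [48.0, 23.0, 25.0]] world [[0.455, -0.318, 0.026], [0.468, -0.305, 0.032], [0.48, -0.3, 0.04]]
```

The cap is sliding slowly and controllably, so I'll hold still and let it come off.

Emit:
jog_arm --increments '[[[0, 0, 0], [0, 0, 0], 0.0], [[0, 0, 0], [0, 0, 0], 0.0], [[0, 0, 0], [0, 0, 0], 0.0], [[0, 0, 0], [0, 0, 0], 0.0], [[0, 0, 0], [0, 0, 0], 0.0]]'

```text
clock: 18.12
position: [0.4543, -0.3178, 0.0953]
eef_rot: [[-0.751, 0.569, -0.335], [0.52, 0.822, 0.232], [0.407, -0.0, -0.913]]
wrist_force: [0.3, 0.0, -1.8]
gripper_width: 0.0189
grasp_force: 89.2
```

```bash
python3 cap.py
```

```text
side 167 fork frame p5/50/95 [[17.0, -20.0, 11.0], [32.0, -13.0, 21.0], [49.0, -4.0, 24.0]] world [[0.44, -0.342, 0.022], [0.451, -0.333, 0.03], [0.467, -0.321, 0.038]]
top 39 fork frame p5/50/95 [[17.0, 13.0, 13.0], [29.0, 17.0, 21.0], [46.0, 23.0, 25.0]] world [[0.455, -0.317, 0.026], [0.468, -0.305, 0.033], [0.48, -0.3, 0.039]]
```

Emit:
jog_arm --increments '[[[0, 0, 0], [0, 0, 0], 0.0], [[0, 0, 0], [0, 0, 0], 0.0], [[0, 0, 0], [0, 0, 0], 0.0], [[0, 0, 0], [0, 0, 0], 0.0], [[0, 0, 0], [0, 0, 0], 0.0]]'

```text
clock: 18.63
position: [0.4544, -0.3178, 0.0953]
eef_rot: [[-0.751, 0.569, -0.335], [0.52, 0.822, 0.232], [0.407, -0.0, -0.913]]
wrist_force: [0.1, 0.6, -1.4]
gripper_width: 0.0191
grasp_force: 89.2
```

```bash
python3 cap.py
```

```text
side 166 fork frame p5/50/95 [[16.0, -20.0, 10.0], [32.0, -13.0, 20.0], [49.0, -4.0, 24.0]] world [[0.44, -0.341, 0.022], [0.45, -0.333, 0.03], [0.466, -0.321, 0.037]]
top 38 fork frame p5/50/95 [[18.0, 13.0, 13.0], [29.0, 17.0, 21.0], [48.0, 23.0, 26.0]] world [[0.455, -0.318, 0.024], [0.469, -0.305, 0.032], [0.48, -0.3, 0.039]]
```

The cap has settled with its front edge on the tray floor and its rear resting on the tips. I'll lower slightly and draw the fork back from under it slowly.

Emit:
jog_arm --increments '[[[-0.0008, 0.0006, -0.001], [0, 0, 0], 0.0], [[-0.0012, 0.0008, -0.001], [0, 0, 0], 0.0], [[-0.0012, 0.0008, -0.001], [0, 0, 0], 0.0], [[-0.0012, 0.0008, -0.001], [0, 0, 0], 0.0], [[-0.0012, 0.0008, 0], [0, 0, 0], 0.0]]'

```text
clock: 19.15
position: [0.4484, -0.3138, 0.091]
eef_rot: [[-0.751, 0.569, -0.335], [0.52, 0.822, 0.232], [0.407, -0.0, -0.913]]
wrist_force: [-0.0, -0.4, -1.7]
gripper_width: 0.0189
grasp_force: 89.2
```

```bash
python3 tip.py; python3 cap.py
```

```text
tcp [ 0.4484 -0.3138  0.091 ] pitch 24.0 tip [ 0.4471 -0.3141  0.008 ] spine z 0.0353 F [-0.  -0.4 -1.7] 19.15 [ 20.  47.  17.  90. -13.  69.  97.]
side 162 fork frame p5/50/95 [[19.0, -20.0, 9.0], [33.0, -13.0, 22.0], [49.0, -5.0, 25.0]] world [[0.436, -0.34, 0.017], [0.446, -0.33, 0.027], [0.46, -0.317, 0.032]]
top 36 fork frame p5/50/95 [[19.0, 13.0, 12.0], [31.0, 18.0, 24.0], [46.0, 23.0, 27.0]] world [[0.451, -0.313, 0.02], [0.464, -0.303, 0.029], [0.474, -0.298, 0.034]]
```

Emit:
jog_arm --increments '[[[-0.0016, 0.0011, 0], [0, 0, 0], 0.0], [[-0.0016, 0.0011, 0], [0, 0, 0], 0.0], [[-0.0016, 0.0011, 0], [0, 0, 0], 0.0], [[-0.0016, 0.0011, 0], [0, 0, 0], 0.0], [[-0.0016, 0.0011, 0], [0, 0, 0], 0.0]]'

```text
clock: 19.67
position: [0.4406, -0.3084, 0.0913]
eef_rot: [[-0.751, 0.569, -0.335], [0.52, 0.822, 0.232], [0.407, -0.0, -0.913]]
wrist_force: [-0.2, -0.2, -1.3]
gripper_width: 0.019
grasp_force: 89.2
```

```bash
python3 tip.py; python3 cap.py
```

```text
tcp [ 0.4406 -0.3084  0.0913] pitch 24.0 tip [ 0.4393 -0.3087  0.0083] spine z 0.0356 F [-0.2 -0.2 -1.3] 19.6667 [ 20.  46.  17.  92. -13.  68.  97.]
side 150 fork frame p5/50/95 [[28.0, -20.0, 10.0], [39.0, -14.0, 23.0], [55.0, -5.0, 27.0]] world [[0.435, -0.34, 0.016], [0.444, -0.328, 0.026], [0.456, -0.316, 0.03]]
top 27 fork frame p5/50/95 [[28.0, 13.0, 14.0], [35.0, 18.0, 21.0], [45.0, 23.0, 27.0]] world [[0.449, -0.307, 0.021], [0.459, -0.3, 0.028], [0.468, -0.296, 0.031]]
```

The cap stays put while the fork withdraws, so I'll continue.

Emit:
jog_arm --increments '[[[-0.0016, 0.0011, 0], [0, 0, 0], 0.0], [[-0.0016, 0.0011, 0], [0, 0, 0], 0.0], [[-0.0016, 0.0011, 0], [0, 0, 0], 0.0], [[-0.0016, 0.0011, 0], [0, 0, 0], 0.0], [[-0.0016, 0.0011, 0], [0, 0, 0], 0.0]]'

```text
clock: 20.18
position: [0.4329, -0.303, 0.0914]
eef_rot: [[-0.751, 0.569, -0.334], [0.52, 0.822, 0.231], [0.406, 0.0, -0.914]]
wrist_force: [1.6, -1.1, 0.3]
gripper_width: 0.019
grasp_force: 89.2
```

Emit:
jog_arm --increments '[[[-0.0016, 0.0011, 0], [0, 0, 0], 0.0], [[-0.0016, 0.0011, 0.0005], [0, 0, 0], 0.0], [[-0.0016, 0.0011, 0.001], [0, 0, 0], 0.0], [[-0.0008, 0.0005, 0.001], [0, 0, 0], 0.0], [[0, 0, 0], [0, 0, 0], 0.0]]'

```text
clock: 20.6
position: [0.427, -0.2989, 0.0942]
eef_rot: [[-0.751, 0.569, -0.335], [0.52, 0.822, 0.232], [0.407, 0.0, -0.913]]
wrist_force: [2.2, 0.1, 2.1]
gripper_width: 0.019
grasp_force: 89.6
```

```bash
python3 tip.py; python3 cap.py
```

```text
tcp [ 0.427  -0.2989  0.0942] pitch 24.0 tip [ 0.4257 -0.2992  0.0111] spine z 0.0384 F [2.2 0.1 2.1] 20.6 [ 19.  45.  17.  94. -13.  67.  97.]
side 146 fork frame p5/50/95 [[42.0, -20.0, 8.0], [56.0, -14.0, 20.0], [72.0, 13.0, 28.0]] world [[0.433, -0.339, 0.009], [0.44, -0.325, 0.021], [0.47, -0.31, 0.024]]
top 15 fork frame p5/50/95 [[44.0, -7.0, 10.0], [72.0, 10.0, 24.0], [78.0, 17.0, 33.0]] world [[0.445, -0.333, 0.011], [0.468, -0.318, 0.023], [0.473, -0.296, 0.025]]
```

The cap now lies flat on the tray floor, with its top at z of about 0.022. The fork is lightly touching the tray wall at about 4 N, so I'll lift straight up, level it, and carry the puller back to its original free spot.

Emit:
jog_arm --increments '[[[0, 0, 0.004], [0, 0, 0], 0.0], [[0, 0, 0.01], [0, 0, 0], 0.0], [[0, 0, 0.016], [0, 0, 0], 0.0], [[0, 0, 0.02], [-0.024, -0.034, 0], 0.0], [[0, 0, 0.02], [-0.048, -0.07, 0], 0.0]]'

```text
clock: 21.12
position: [0.4273, -0.2997, 0.1638]
eef_rot: [[-0.787, 0.569, -0.238], [0.545, 0.822, 0.163], [0.288, -0.001, -0.958]]
wrist_force: [0.4, -0.4, -0.2]
gripper_width: 0.0194
grasp_force: 89.2
```

Emit:
jog_arm --increments '[[[0, 0, 0.02], [-0.048, -0.07, 0], 0.0], [[0, 0, 0.015], [-0.048, -0.07, 0], 0.0], [[0, 0.004, 0.005], [-0.048, -0.07, 0], 0.0], [[0.002, 0.012, 0], [-0.022, -0.03, 0], 0.0], [[0.003, 0.02, 0], [0, 0, 0], 0.0]]'

```text
clock: 21.53
position: [0.4297, -0.2641, 0.205]
eef_rot: [[-0.82, 0.572, 0.001], [0.572, 0.82, -0.001], [-0.002, -0.0, -1.0]]
wrist_force: [0.1, -0.5, -1.8]
gripper_width: 0.0191
grasp_force: 89.2
```

```bash
python3 tip.py; python3 - <<'E'
from h import *
im,d,p=grab('side');c=cloud(d,p)
m=(im.max(-1)<60)&(d>0)&(np.abs(c[...,0]-.444)<.056)&(np.abs(c[...,1]+.31)<.06)&(c[...,2]<.06)&(c[...,2]>.012)
print(m.sum(),cv2.minEnclosingCircle((c[m][:,:2]*1000).astype(np.float32)),np.percentile(c[m],[5,50,95],axis=0).round(3).tolist())
s=bot.read_state();R=s['eef_rot'];up=-R[:,2];fw=-R[:,0];y=R[:,1];o=s['position']-.0762*up
im,d,p=grab('wrist');q=(cloud(d,p)-o)@np.stack([fw,y,up],1)*1000
for lo,hi in ((-33,-27),(-27,-20),(-20,-13)):
  b=(q[...,0]>lo)&(q[...,0]<hi)&(abs(q[...,1])<25)&(abs(q[...,2]-46)<8);print(lo,b.sum(),np.median(q[b],0).round(1))
E
```

```text
tcp [ 0.4297 -0.2641  0.205 ] pitch -0.1 tip [ 0.4563 -0.2839  0.1288] spine z 0.1287 F [ 0.1 -0.5 -1.8] 21.5333 [ 10.  20.  20. 113.  -9.  48.  90.]
363 ((452.654052734375, -318.88995361328125), 21.647924423217773) [[0.434, -0.337, 0.017], [0.45, -0.319, 0.022], [0.468, -0.302, 0.024]]
-33 1084 [-30.   -1.3  45.8]
-27 911 [-23.7  -1.3  45.8]
-20 822 [-16.5  -1.3  45.7]
```

Emit:
jog_arm --increments '[[[0.001, 0.025, 0], [0, 0, 0.05], 0.0], [[0.001, 0.034, 0], [0, 0, 0.05], 0.0], [[0.001, 0.034, 0], [0, 0, 0.05], 0.0], [[0.001, 0.034, 0], [0, 0, 0.05], 0.0], [[0.001, 0.034, 0], [0, 0, 0.05], 0.0]]'

```text
clock: 22.05
position: [0.4365, -0.1015, 0.204]
eef_rot: [[-0.938, 0.347, -0.001], [0.347, 0.938, -0.0], [0.001, -0.001, -1.0]]
wrist_force: [-0.1, 0.0, -1.5]
gripper_width: 0.019
grasp_force: 89.2
```

Emit:
jog_arm --increments '[[[0.001, 0.034, 0], [0, 0, 0.05], 0.0], [[0.001, 0.034, 0], [0, 0, 0.05], 0.0], [[0.001, 0.034, 0], [0, 0, 0.05], 0.0], [[0.001, 0.034, 0], [0, 0, 0.05], 0.0], [[0.001, 0.034, 0], [0, 0, 0.05], 0.0]]'

```text
clock: 22.47
position: [0.4419, 0.0686, 0.2041]
eef_rot: [[-0.995, 0.104, -0.001], [0.104, 0.995, -0.001], [0.001, -0.001, -1.0]]
wrist_force: [0.0, -0.0, -2.0]
gripper_width: 0.0191
grasp_force: 89.2
```

Emit:
jog_arm --increments '[[[0.001, 0.034, 0], [0, 0, 0.05], 0.0], [[0.001, 0.034, 0], [0, 0, 0.05], 0.0], [[0.001, 0.034, 0], [0, 0, 0.05], 0.0], [[0.001, 0.034, 0], [0, 0, 0.05], 0.0], [[0.001, 0.034, 0], [0, 0, 0.05], 0.0]]'

```text
clock: 22.88
position: [0.4471, 0.2385, 0.2039]
eef_rot: [[-0.989, -0.146, -0.001], [-0.146, 0.989, -0.001], [0.001, -0.001, -1.0]]
wrist_force: [1.3, -1.0, -1.0]
gripper_width: 0.0192
grasp_force: 89.2
```

Emit:
jog_arm --increments '[[[0.001, 0.034, 0], [0, 0, 0.05], 0.0], [[0, 0.012, 0], [0, 0, 0.03], 0.0], [[0, 0, 0], [0, 0, 0], 0.0], [[0, 0, 0], [0, 0, 0], 0.0], [[0, 0, 0], [0, 0, 0], 0.0]]'

```text
clock: 23.3
position: [0.4485, 0.2816, 0.2036]
eef_rot: [[-0.976, -0.22, -0.001], [-0.22, 0.976, -0.002], [0.002, -0.002, -1.0]]
wrist_force: [-0.4, -0.0, -0.9]
gripper_width: 0.0188
grasp_force: 89.3
```

```bash
python3 tip.py
```

```text
tcp [0.4485 0.2816 0.2036] pitch 0.1 tip [0.4808 0.2878 0.1273] spine z 0.1274 F [-0.4 -0.  -0.9] 23.3 [-34.  22.  -3. 108.   2.  50.  64.]
```

Next I'll lower 125 mm, then creep the last few millimetres to touch the bench.

Emit:
jog_arm --increments '[[[0, 0, -0.02], [0, 0, 0], 0.0], [[0, 0, -0.03], [0, 0, 0], 0.0], [[0, 0, -0.03], [0, 0, 0], 0.0], [[0, 0, -0.025], [0, 0, 0], 0.0], [[0, 0, -0.013], [0, 0, 0], 0.0]]'

```text
clock: 23.72
position: [0.4472, 0.2804, 0.0831]
eef_rot: [[-0.976, -0.22, -0.004], [-0.22, 0.976, -0.004], [0.005, -0.003, -1.0]]
wrist_force: [-0.6, 0.7, -2.2]
gripper_width: 0.0191
grasp_force: 89.3
```

Emit:
jog_arm --increments '[[[0, 0, -0.004], [0, 0, 0], 0.0], [[0, 0, -0.002], [0, 0, 0], 0.0], [[0, 0, 0], [0, 0, 0], 0.0], [[0, 0, 0], [0, 0, 0], 0.0], [[0, 0, 0], [0, 0, 0], 0.0]]'

```text
clock: 24.13
position: [0.449, 0.284, 0.081]
eef_rot: [[-0.975, -0.222, 0.001], [-0.222, 0.975, 0.001], [-0.001, 0.001, -1.0]]
wrist_force: [-0.9, -0.1, -1.2]
gripper_width: 0.0185
grasp_force: 89.3
```

Emit:
jog_arm --increments '[[[0, 0, -0.0007], [0, 0, 0], 0.0], [[0, 0, -0.0007], [0, 0, 0], 0.0], [[0, 0, 0], [0, 0, 0], 0.0], [[0, 0, 0], [0, 0, 0], 0.0]]'

```text
clock: 24.47
position: [0.4482, 0.2839, 0.0785]
eef_rot: [[-0.975, -0.223, -0.001], [-0.223, 0.975, -0.0], [0.001, 0.0, -1.0]]
wrist_force: [-0.3, 0.1, -0.7]
gripper_width: 0.0189
grasp_force: 89.3
```

```bash
python3 tip.py
```

```text
tcp [0.4482 0.2839 0.0785] pitch 0.0 tip [0.4805 0.2902 0.0023] spine z 0.0023 F [-0.3  0.1 -0.7] 24.4667 [-35.  34.  -3. 112.   3.  34.  63.]
```

Emit:
jog_arm --increments '[[[0, 0, -0.0008], [0, 0, 0], 0.0], [[0, 0, -0.0006], [0, 0, 0], 0.0], [[0, 0, 0], [0, 0, 0], 0.0], [[0, 0, 0], [0, 0, 0], 0.0]]'

```text
clock: 24.8
position: [0.4481, 0.2838, 0.0769]
eef_rot: [[-0.975, -0.223, -0.001], [-0.223, 0.975, -0.0], [0.001, -0.0, -1.0]]
wrist_force: [-0.2, -0.1, -1.6]
gripper_width: 0.0193
grasp_force: 89.3
```

Emit:
jog_arm --increments '[[[0, 0, -0.0005], [0, 0, 0], 0.0], [[0, 0, 0], [0, 0, 0], 0.0], [[0, 0, 0], [0, 0, 0], 0.0]]'

```text
clock: 25.05
position: [0.4481, 0.2838, 0.0765]
eef_rot: [[-0.975, -0.223, -0.001], [-0.223, 0.975, -0.0], [0.001, 0.0, -1.0]]
wrist_force: [0.1, -0.2, -2.0]
gripper_width: 0.0192
grasp_force: 89.3
```

Emit:
jog_arm --increments '[[[0, 0, -0.0005], [0, 0, 0], 0.0], [[0, 0, 0], [0, 0, 0], 0.0], [[0, 0, 0], [0, 0, 0], 0.0]]'

```text
clock: 25.3
position: [0.4482, 0.2838, 0.0763]
eef_rot: [[-0.975, -0.223, -0.001], [-0.223, 0.975, -0.0], [0.001, 0.0, -1.0]]
wrist_force: [-1.6, -0.3, 3.7]
gripper_width: 0.0193
grasp_force: 89.9
```

The tines are on the bench (about 5 N). I'll release, retreat straight up and check.

Emit:
jog_arm --increments '[[[0, 0, 0], [0, 0, 0], 0.023], [[0, 0, 0], [0, 0, 0], 0.03], [[0, 0, 0], [0, 0, 0], 0.05], [[0, 0, 0], [0, 0, 0], 0.07], [[0, 0, 0], [0, 0, 0], 0.085]]'

```text
clock: 25.72
position: [0.4482, 0.2838, 0.0759]
eef_rot: [[-0.975, -0.223, -0.001], [-0.223, 0.975, -0.0], [0.001, 0.0, -1.0]]
wrist_force: [0.1, -0.4, -0.4]
gripper_width: 0.0651
grasp_force: 0.0
```

Emit:
jog_arm --increments '[[[0, 0, 0], [0, 0, 0], 0.085], [[0, 0, 0], [0, 0, 0], 0.085], [[0, 0, 0.01], [0, 0, 0], 0.085], [[0, 0, 0.025], [0, 0, 0], 0.085], [[0, 0, 0.035], [0, 0, 0], 0.085]]'

```text
clock: 26.13
position: [0.4465, 0.2827, 0.1453]
eef_rot: [[-0.975, -0.223, -0.005], [-0.223, 0.975, -0.003], [0.006, -0.002, -1.0]]
wrist_force: [1.1, 0.2, 0.8]
gripper_width: 0.085
grasp_force: 0.0
```

Emit:
jog_arm --increments '[[[0, 0, 0.035], [0, 0, 0], 0.085], [[0, 0, 0.035], [0, 0, 0], 0.085], [[0, 0, 0.02], [0, 0, 0], 0.085], [[-0.015, 0.02, 0], [0, 0, 0], 0.085], [[-0.02, 0.028, 0], [0, 0, -0.05], 0.085]]'

```text
clock: 26.55
position: [0.4159, 0.3301, 0.2387]
eef_rot: [[-0.986, -0.167, 0.004], [-0.167, 0.986, 0.001], [-0.004, 0.001, -1.0]]
wrist_force: [-0.2, 0.7, -1.1]
gripper_width: 0.0848
grasp_force: 0.0
```

Emit:
jog_arm --increments '[[[-0.02, 0.028, 0], [0, 0, -0.05], 0.085], [[-0.02, 0.028, 0], [0, 0, -0.05], 0.085], [[-0.02, 0.028, 0], [0, 0, -0.05], 0.085], [[-0.02, 0.028, 0], [0, 0, -0.05], 0.085], [[-0.02, 0.028, 0], [0, 0, -0.05], 0.085]]'

```text
clock: 26.97
position: [0.312, 0.4729, 0.2369]
eef_rot: [[-0.997, 0.078, -0.0], [0.078, 0.997, 0.001], [0.0, 0.001, -1.0]]
wrist_force: [0.4, 1.0, -0.7]
gripper_width: 0.0849
grasp_force: 0.0
```

Emit:
jog_arm --increments '[[[-0.02, 0.028, 0], [0, 0, -0.05], 0.085], [[-0.02, 0.028, 0], [0, 0, -0.05], 0.085], [[-0.01, 0.014, 0], [0, 0, 0], 0.085], [[0, 0, 0], [0, 0, 0], 0.085], [[0, 0, 0], [0, 0, 0], 0.085]]'

```text
clock: 27.38
position: [0.2622, 0.5423, 0.2364]
eef_rot: [[-0.985, 0.172, -0.001], [0.172, 0.985, 0.0], [0.001, 0.0, -1.0]]
wrist_force: [-0.2, -0.5, -0.0]
gripper_width: 0.0851
grasp_force: 0.0
```

```bash
python3 - <<'E'
from h import *
s=bot.read_state();print(s['position'],s['clock'],s['wrist_force'],s['gripper_width'])
im,d,p=grab('top');c=cloud(d,p);c0=np.load('top0.npz')['c'];im0=np.load('top0.npz')['im']
def reg(c,u0,u1,v0,v1,lo,hi,name):
    s=c[v0:v1,u0:u1].reshape(-1,3);s=s[(s[:,2]>lo)&(s[:,2]<hi)]
    print(name,len(s),[np.round(x,1) for x in cv2.minAreaRect((s[:,:2]*1000).astype(np.float32))],'z',np.percentile(s[:,2],[50,98]).round(3))
for k,n in ((c0,'before'),(c,'after')):
    reg(k,258,332,148,220,.03,.12,n+' tester'); reg(k,190,226,214,254,.035,.055,n+' bar'); reg(k,190,226,214,254,.09,.13,n+' handle'); reg(k,365,440,195,262,.022,.05,n+' tray')
reg(c,375,425,205,255,.012,.027,'cap+')
m=(im.max(-1)<50);m[:205]=m[255:]=0;m[:,380:420]*=1;m[:,:378]=0;m[:,422:]=0
q=c[m&(c[...,2]>.012)];print('cap',len(q),np.median(q,0),cv2.minEnclosingCircle((q[:,:2]*1000).astype(np.float32)))
D=cv2.absdiff(im,im0).max(-1)>60;n,l,st,ce=cv2.connectedComponentsWithStats(D.astype(np.uint8))
print([(st[i].tolist()) for i in range(1,n) if st[i][4]>8])
E
```

```text
[0.2622092  0.54232272 0.23641149] 27.3833 [-0.16264292 -0.535809   -0.02478964] 0.08510162910129594
before tester 3223 [array([589.4,  12.3]), array([180.1, 170.8]), np.float64(84.0)] z [0.06  0.086]
before bar 118 [array([437.7, 282.1]), array([47.7, 42. ]), np.float64(13.0)] z [0.045 0.051]
before handle 54 [array([447.2, 285.3]), array([20.2, 19.4]), np.float64(11.7)] z [0.105 0.11 ]
before tray 276 [array([ 444.8, -309.4]), array([130.1, 140.8]), np.float64(4.0)] z [0.03  0.034]
after tester 3223 [array([589.9,  12. ]), array([179.9, 171.3]), np.float64(84.0)] z [0.06  0.077]
after bar 113 [array([437.2, 284. ]), array([47.6, 41.7]), np.float64(20.3)] z [0.045 0.053]
after handle 53 [array([449.3, 284. ]), array([19.6, 19.7]), np.float64(12.4)] z [0.104 0.11 ]
after tray 363 [array([ 444.6, -310. ]), array([129.9, 142.7]), np.float64(3.9)] z [0.028 0.035]
cap+ 300 [array([ 444.3, -310.5]), array([129.4, 142.1]), np.float64(3.6)] z [0.022 0.027]Traceback (most recent call last):
  File "<stdin>", line 10, in <module>
numpy._core._exceptions._UFuncOutputCastingError: Cannot cast ufunc 'multiply' output from dtype('int64') to dtype('bool') with casting rule 'same_kind'
```

The tester is unmoved, the puller stands upright (bar 0.045, handle top 0.105), and the cap was measured flat in the tray. I'll hand in.

```bash
python3 -c "
from plant import job
print(job.job_done())"
```

```text
the job is handed in; nothing more can be done
None
```

The job is handed in: the cap came off with a straight pull of about 10 N and was measured lying flat in the right-hand tray, the tester did not move, and the puller stands upright back near its starting spot. While the fork was being drawn out of the tray it touched the tray wall lightly (about 4 N), and I did not re-measure the bystander objects before handing in.

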